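Roll the shed roof strips flush

ROBOT

A 6-joint arm with a two-finger parallel gripper is mounted at the origin on the work surface. World frame = base frame: x ahead of the robot, y to its left, z up, the work surface at z = 0. Lengths are in mm, angles in rad, forces in N, time in s.
With the tool pointing down it reaches from about 325 to 775 mm from the base axis. Payload 5.5 kg.
Tool frame: the origin (TCP) lies at the very end of the fingers, on their centre line; the grasp point (between the pads) lies 19 mm behind it; y points along the fingers, x is the direction in which the jaws open and shut, and the axes are right-handed (so a half turn about y gives the same grasp; the last joint's range is limited). The gripper opens to 85 mm and grips with 20 to 120 N. Pads are 22 mm wide; open, the fingers measure 114 mm over their backs; the gripper's body (76 mm by 85 mm) begins 54 mm behind the grasp point. The pads swing forward as they close: fully open they stand 13 mm farther back than shut.
Start: joints at [1.214, 0.091, 1.231, -0, 1.82, -0.057], TCP at [177.202, 573.25, 231.275] pointing down, gripper open.
Joint ranges: [-2.87, 2.87], [-0.86, 2.18], [0.17, 2.46], [-1.51, 4.65], [0.06, 2.69], [-2.65, 2.65]. Speed limits (rad/s): [2.57, 2.57, 3.01, 3.14, 3.14, 3.14].

INTERFACE

Orientations are given as a rotation vector (axis times angle).
In Python, from plant import env gives the robot as it stands.
- The arm moves only by the shell command python3 -m crank 'ROWS' [FORCE]. ROWS is JSON, a list of rows, each an object of numbers: "rx", "ry", "rz": the turn, a rotation vector about the tool's x, y, z in degrees; "tx", "ty", "tz": the shift along the tool's x, y, z in m; "grip": the closure in counts, from 0 (fully open) to 255 (shut). In form: [{"rx": .., "ry": .., "rz": .., "tx": .., "ty": .., "tz": .., "grip": ..}, ...]. A call has 1 to 12 rows; each row is the pose to reach, as a shift and turn from the pose measured when the call began, along the tool's axes at that moment; what a row does not reach only later rows make up. A row lasts 1/10 s, in which the tool goes at most 50 mm and 8.59 degrees, less where a joint would pass 70% of its speed; a pose out of reach is approached as far as the arm can. A call with a gripper value outside its range is refused whole. The fingers move at their own pace and stop on an object; FORCE is the grip in N (left out, the last holds). Time passes only in rows, so rows that repeat a pose let the fingers close. It gives the time, the measured TCP pose, the force and the opening at its end, in the units of the state.
- env.sense(): the state, without advancing time (a new reading comes with each control period).
- env.grab_frame(name): name is "side" or "top"; returns a dict with "image" (400x640x3 uint8, red, green, blue), "intrinsics" (3x3 intrinsics, pixels), "rvec" (rotation vector, rad) and "tvec" (3), from world to camera coordinates, as OpenCV has them. Camera axes: x right, y down, z forward; pixel columns grow to the right and rows downward; lengths in mm; the calibration is good to about 2 mm. A picture is of the moment at which its call begins. There is no depth.
- env.sign_off(): hands the job in, once; it reports no verdict.
Trained networks look in a picture, given as the dict that the camera call returned (one of the last four; its "shot" number tells which), for a name from the list of things; names that differ only in an ending like _2 or _b are one class to them, and where a whole thing is asked for, a point or a joint stands for the part that bears it (a point fixed in the world has none). Each returns a list of dicts, best first, with "confidence" (0 to 1); they miss things now and then, are a little off and sometimes report something else, mostly with a low value. They report only what shows in the picture. A call takes as long as a camera call. They do not tell look-alikes from the thing itself.
- env.recognise(name, picture): "bbox" ([left, top, right, bottom] in pixels, round what is visible of it).
- env.regions_of(name, picture): "mask" (400x640 bool, what is visible of it) and "bbox" ([left, top, right, bottom] in pixels, round what is visible of it).
The state is a dict: "time": time; "q": joint angles; "dq": joint speeds; "effort": joint torques, N m; "tool_pos": TCP position; "orientation": TCP orientation; "wrist_force": force on the tool from outside, world axes, zero at the start; "moment": the same for the moment, N m; "opening": finger opening in mm.
Only numpy, scipy, OpenCV 4.12 (cv2) and the standard library are available. Lean on these libraries where they do the work, as an engineer would, in place of code of your own. Each camera call takes 0.05 s, during which the arm holds its last target.

TASK

Take the hand roller from its stand and, with its drum lying flat across the sloping roof of the toy engine shed, roll it firmly along the roof until all five raised strips are pressed in flush with the roof frame. Press the strips with the roller only, not with the gripper, and do not force it hard; then set the roller gently back on its stand as it was, let go, and leave the other toys where they stand.

Things in the scene. Friction and masses are not known exactly. Their poses are not given: they have to be found in the camera images.
- roller: Hand roller, 0.5 kg: blue handle, dark wooden yoke, black rubber drum 48 mm in diameter, 116 mm long. Origin on the drum's lowest line, mid-length, as the unloaded roller stands upright; z up to the handle, x along the drum, whose axis is at z = 24 mm. The handle is sprung; this frame moves with the handle. Either way round is equal.
- grip (a point): Centre of the blue handle bar, at z = 100 mm in the roller's frame (same axes). The bar is 100 mm long along x, 26 mm thick along y (grip it across y) and 32 mm high.
- yoke (a point): Middle of the yoke bridge's underside, roller z = 54 mm. Bridge 10 mm high, 20 mm thick (y), ending in flat ears out to x = +-90 mm, 44 mm wide (y). Its cheeks beside the drum ends (outer faces x = +-67 mm) reach to 3 mm above the drum's lowest line, so a drum not laid flat (over about 15 degrees off) scrapes on a cheek and does not roll.
- roller_spring (a joint): How far the handle is pushed in towards the drum, m: 0 at rest, 0.016 fully in. Pushing starts at 10 N and rises by 0.7 N per mm (15 N at 7 mm, 21 N at 16 mm).
- roller_drum (a joint): Turn of the free-running drum about its axis, rad; 0 at the start; 42 rad per metre rolled.
- stand: Medium-brown wooden roller stand, fixed, 200 mm (x) by 90 mm (y), base 10 mm thick. Origin under its centre on the table, z up. At the start the roller hangs on it by its ears, its x along the stand's x, its origin 18 mm above the stand's origin, a few mm off centre; put back, it is to hang so again, near the middle.
- stand_top (a point): Between the tops of the stand's two upright walls, 72 mm above the stand's origin. The walls (at x = +-84 mm, 20 mm thick in x, 70 mm wide in y, inner faces 148 mm apart) have plain flat tops without notches; one ear of the roller rests on each, the drum hanging between.
- shed: Toy engine shed of light wooden planks, fixed, 150 mm (x) by 260 mm (y), up to 123 mm high. Origin under its centre on the table, z up, the roof slopes down towards its -x side (30 degrees from level).
- roof_mid (a point): Middle of the flush roof surface (the face of the brown roof frame), 85 mm above the shed's origin. x points up the slope, y along the roof (the rolling direction), z square out of the roof, 30 degrees from vertical. The frame is 150 mm (x) by 260 mm (y); the strips lie within x +-45 mm and y +-99 mm, the rest is flush frame 30 mm wide.
- strip1 (a joint): Push-in depth of roof strip 1, m: 0 stands 6 mm proud of the roof frame, 0.006 is flush (its stop). A green laminate strip 90 mm (roof x) by 38 mm (roof y), middle at roof y = -80 mm. Slides square to the roof, needs about 4 N and stays where it is left.
- strip2 (a joint): Push-in depth of roof strip 2, m: 0 stands 6 mm proud of the roof frame, 0.006 is flush (its stop). A yellow laminate strip 90 mm (roof x) by 38 mm (roof y), middle at roof y = -40 mm. Slides square to the roof, needs about 4 N and stays where it is left.
- strip3 (a joint): Push-in depth of roof strip 3, m: 0 stands 6 mm proud of the roof frame, 0.006 is flush (its stop). A green laminate strip 90 mm (roof x) by 38 mm (roof y), middle at roof y = 0 mm. Slides square to the roof, needs about 4 N and stays where it is left.
- strip4 (a joint): Push-in depth of roof strip 4, m: 0 stands 6 mm proud of the roof frame, 0.006 is flush (its stop). A yellow laminate strip 90 mm (roof x) by 38 mm (roof y), middle at roof y = 40 mm. Slides square to the roof, needs about 4 N and stays where it is left.
- strip5 (a joint): Push-in depth of roof strip 5, m: 0 stands 6 mm proud of the roof frame, 0.006 is flush (its stop). A green laminate strip 90 mm (roof x) by 38 mm (roof y), middle at roof y = 80 mm. Slides square to the roof, needs about 4 N and stays where it is left.
- dining_car: Bystander: red wooden dining car, 38 x 122 x 52 mm, origin under its centre.
- canister: Bystander: clear plastic screw-top canister of wooden wheel sets, 88 mm across, 118 mm high, origin under its centre.
- signal: Bystander: orange toy signal on a round foot 64 mm across, 152 mm high, origin under its foot.
Mind the look-alikes: they are no part of the job. What is shaped like the roller but green or purple is not meant.

How it is judged:
By the outcome, as a careful person would: the job done as asked, in the order asked, and still so for the second after the job is handed in, with the robot touching nothing.
It also fails if it takes over 64 s, if anything falls off the work surface, if the arm or the gripper's body presses on something with over 40 N, if the wrist force passes 120 N, or if a joint passes its speed limit or range.

## Working session

There is one attempt and no reset: what is moved stays moved. The work goes in short steps, Python scripts to look and compute and a shell command to move; the robot and the scene stay as the last step left them, time stands still between calls to the robot, and variables do not carry over. Pictures are saved under pics/ and viewed, and the job is handed in when it is done.

```bash
ls -la; mkdir -p pics
python3 - <<'E'
from plant import env
import cv2,numpy as np
s=env.sense()
for k,v in s.items(): print(k,np.round(v,4))
for n in ("side","top"):
    f=env.grab_frame(n)
    cv2.imwrite(f"pics/{n}0.png",f["image"][:,:,::-1])
    print(n,f["intrinsics"],f["rvec"],f["tvec"])
    for o in ("roller","stand","shed","dining_car","canister","signal"):
        for r in env.recognise(o,f): print(n,o,np.round(r["bbox"]),round(r["confidence"],2))
E
```

```text
total 12
drwxr-xr-x  3 agent agent 4096 Dec  6 18:56 .
drwxr-xr-x 23 root  root  4096 Dec  6 18:56 ..
drwxr-xr-x  2 agent agent 4096 Dec  6 18:56 pics
time 0.0
q [ 1.2143  0.0919  1.2319 -0.      1.8198 -0.0567]
dq [ 0.0002 -0.001  -0.0003 -0.0009 -0.0005  0.0006]
effort [-5.00000e-04 -4.58723e+01 -4.18025e+01 -1.00000e-04  1.16000e-02
  0.00000e+00]
tool_pos [177.0918 572.969  230.1323]
orientation [-1.3374 -0.9844  0.9871]
wrist_force [0.4284 0.153  0.3326]
moment [ 0.0116 -0.034   0.0143]
opening 85.3494
side [[485.73695919   0.         316.21892268]
 [  0.         485.73695919 199.39977549]
 [  0.           0.           1.        ]] [ 2.38155483 -0.65250877  0.21824998] [-472.8559364   252.0091957  1005.23278505]
side roller [246. 333. 333. 400.] 0.85
side roller [353. 248. 394. 292.] 0.72
side roller [332. 226. 404. 287.] 0.64
side roller [202. 215. 278. 270.] 0.56
side roller [239.  82. 332. 185.] 0.3
side stand [319. 223. 407. 322.] 0.8
side shed [238.  84. 337. 194.] 0.79
side shed [330. 227. 402. 293.] 0.56
side dining_car [372. 155. 409. 198.] 0.82
side dining_car [286. 131. 319. 162.] 0.73
side canister [323.  88. 356. 140.] 0.67
side signal [432. 202. 463. 262.] 0.92
top [[430.71760503   0.         317.64997675]
 [  0.         430.71760503 197.87774308]
 [  0.           0.           1.        ]] [ 2.16700694 -2.1587487   0.11524711] [ -15.17459926  561.46305057 1182.99346001]
top roller [288. 254. 351. 298.] 0.72
top roller [402. 275. 469. 314.] 0.7
top roller [375. 167. 408. 234.] 0.69
top stand [363. 160. 411. 240.] 0.6
top shed [178. 155. 283. 222.] 0.76
top shed [177. 153. 284. 221.] 0.29
top shed [362. 163. 410. 240.] 0.27
top dining_car [296. 119. 342. 140.] 0.57
top dining_car [195. 177. 212. 212.] 0.23
top canister [221. 108. 256. 153.] 0.79
top canister [373. 166. 402. 233.] 0.47
top signal [384. 118. 414. 148.] 0.55
```

View pics/side0.png

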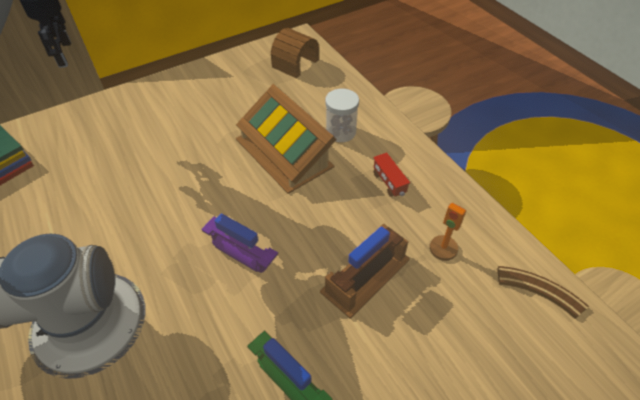

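View pics/top0.png

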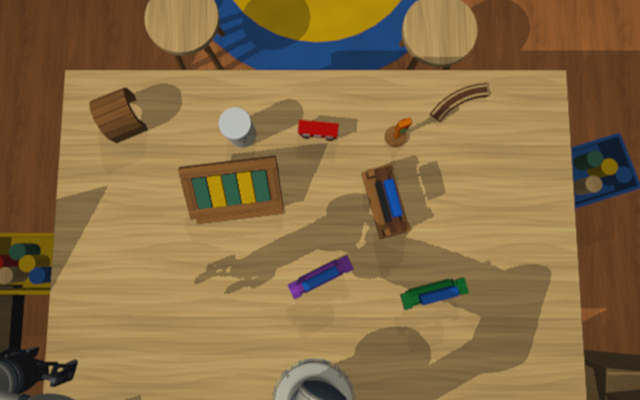

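Run:
```python
import cv2
for n,name,(l,t,r,b) in (("side","st",(310,215,420,325)),("top","st",(350,150,430,250)),("side","sh",(225,75,345,195)),("top","sh",(170,145,290,230))):
    im=cv2.imread(f"pics/{n}0.png")[t:b,l:r]
    k=min(800//(r-l),600//(b-t)); print(n,name,k)
    cv2.imwrite(f"pics/{n}_{name}.png",cv2.resize(im,None,fx=k,fy=k,interpolation=cv2.INTER_CUBIC))
```

```text
side st 5
top st 6
side sh 5
top sh 6
```

View pics/side_st.png

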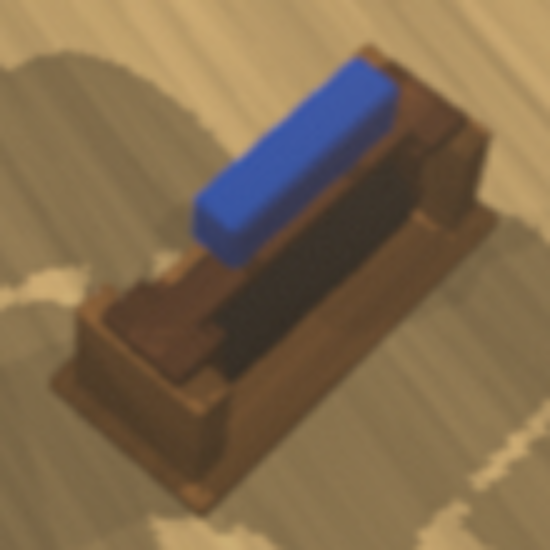

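View pics/top_st.png

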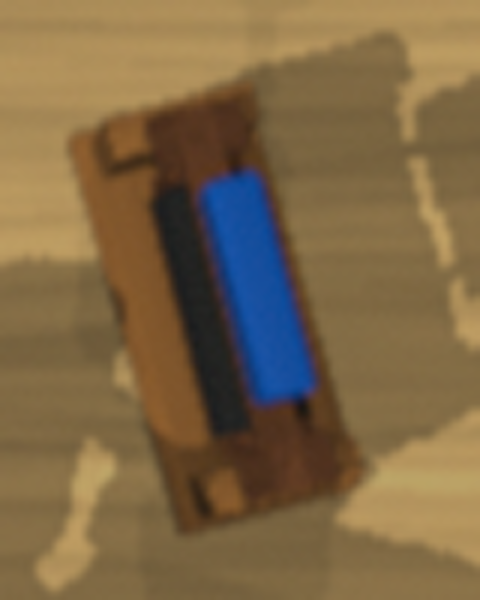

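View pics/side_sh.png

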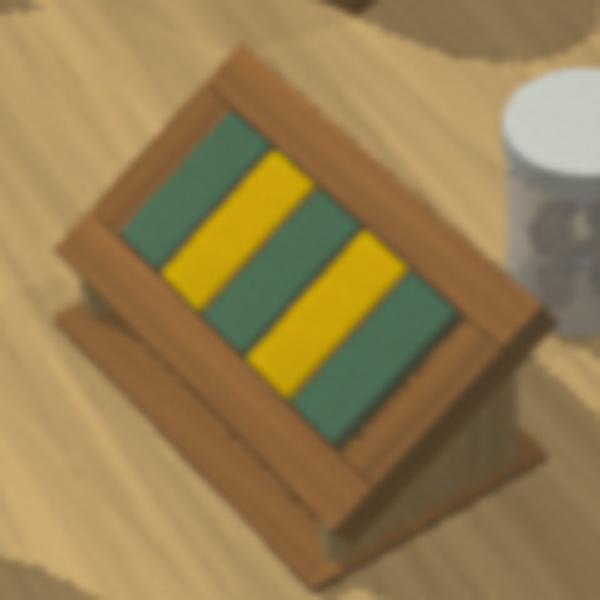

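View pics/top_sh.png

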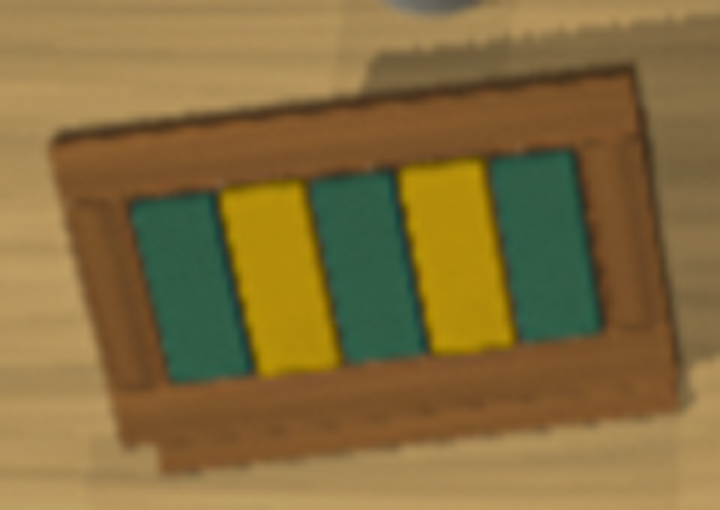

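```bash
cat > h.py <<'E'
import numpy as np,cv2
from scipy.spatial.transform import Rotation as R
from scipy.optimize import least_squares
import pickle,os
def load():
    from plant import env
    if not os.path.exists('cams.pkl'):
        c={}
        for n in("side","top"):
            f=env.grab_frame(n); c[n]=[np.array(f[k],float) for k in("intrinsics","rvec","tvec")]
        pickle.dump(c,open('cams.pkl','wb'))
    return pickle.load(open('cams.pkl','rb'))
def proj(cam,P):
    K,r,t=cam; return cv2.projectPoints(np.asarray(P,float).reshape(-1,1,3),r,t,K,None)[0].reshape(-1,2)
def Tz(p):  # x,y,yaw
    return R.from_euler('z',p[2]).as_matrix(),np.array([p[0],p[1],0])
def roof(pts): # roof frame -> shed frame
    M=R.from_euler('y',-30,degrees=True).as_matrix()
    return np.asarray(pts,float)@M.T+[0,0,85]
E
cat > fit.py <<'E'
from h import *
c=load()
def fit(obs,p0,f):
    # obs list (cam, 3d local, uv)
    def res(p):
        return np.concatenate([(proj(c[n],f(p,[P]))[0]-uv) for n,P,uv in obs])
    s=least_squares(res,p0,loss='soft_l1'); r=res(s.x).reshape(-1,2)
    for o,e in zip(obs,r): print(o[0],np.round(o[1]),np.round(e,2))
    return s.x
def cr(off,k): return lambda u,v: np.array([off[0]+(u+.5)/k-.5,off[1]+(v+.5)/k-.5])
S=cr((225,75),5);T=cr((170,145),6)
fr=lambda x,y,z: roof([[x,y,z]])[0]
fz=lambda p,P:(np.asarray(P)@Tz(p)[0].T+Tz(p)[1])
obs=[("side",fr(75,130,0),S(240,45)),("side",fr(75,-130,0),S(553,320)),("side",fr(-75,-130,0),S(338,528)),("side",fr(-75,130,0),S(58,248)),
("side",fr(45,99,6),S(232,110)),("side",fr(45,-99,6),S(458,318)),("side",fr(-45,-99,6),S(337,443)),("side",fr(-45,99,6),S(120,235)),
("top",fr(75,130,0),T(52,140)),("top",fr(75,-130,0),T(632,68)),("top",fr(-75,130,0),T(122,443)),
("top",fr(45,99,6),T(130,203)),("top",fr(45,-99,6),T(575,150)),("top",fr(-45,-99,6),T(603,333)),("top",fr(-45,99,6),T(170,383))]
p=fit(obs,[500,250,.1],fz); print("shed",np.round(p,3),np.degrees(p[2]))
S=cr((310,215),5);T=cr((350,150),6)
obs=[("side",(-100,45,10),S(50,383)),("side",(-100,-45,5),S(205,505)),("side",(100,-45,10),S(498,222)),
("side",(-94,35,72),S(78,300)),("side",(-94,-35,72),S(215,410)),("side",(94,-35,72),S(490,135)),("side",(94,35,72),S(370,45)),
("top",(100,45,10),T(72,135)),("top",(-100,45,10),T(185,532)),("top",(94,-35,72),T(255,88)),("top",(-94,-35,72),T(365,465))]
p=fit(obs,[500,-150,.28],fz); print("stand",np.round(p,3),np.degrees(p[2])); ps=p
h=[(x,y,134) for x in(-50,50) for y in(-13,13)]
fr3=lambda p,P:(np.asarray(P)@Tz(p)[0].T+[p[0],p[1],p[3]])
S2=S
obs=[("top",(50,13,116),T(200,190)),("top",(50,-13,116),T(260,172)),("top",(-50,-13,116),T(318,388)),("top",(-50,13,116),T(258,405)),
("side",(-50,13,116),S(195,205)),("side",(50,13,116),S(355,58)),("side",(50,-13,116),S(398,85)),("side",(-50,-13,116),S(238,232))]
p=fit(obs,[500,-150,.28,18],fr3); print("roller",np.round(p,3),np.degrees(p[2]))
E
python3 fit.py
```

```text
side [ 65. 130. 122.] [ 1.43 -0.58]
side [  65. -130.  122.] [-0.47 -2.74]
side [ -65. -130.   48.] [0.21 1.1 ]
side [-65. 130.  48.] [0.19 0.05]
side [ 36.  99. 113.] [ 0.85 -0.58]
side [ 36. -99. 113.] [ 1.2  -1.25]
side [-42. -99.  68.] [0.27 0.81]
side [-42.  99.  68.] [ 0.27 -0.46]
top [ 65. 130. 122.] [-1.16  0.5 ]
top [  65. -130.  122.] [0.54 1.07]
top [-65. 130.  48.] [-0.14  0.8 ]
top [ 36.  99. 113.] [-0.38  0.04]
top [ 36. -99. 113.] [-0.07  0.2 ]
top [-42. -99.  68.] [0.26 0.54]
top [-42.  99.  68.] [0.25 0.66]
shed [5.79144e+02 2.19365e+02 1.21000e-01] 6.930566112293775
side [-100   45   10] [-0.08 -0.88]
side [-100  -45    5] [0.36 3.18]
side [100 -45  10] [ 1.88 -1.08]
side [-94  35  72] [-0.24  1.97]
side [-94 -35  72] [-1.87  1.72]
side [ 94 -35  72] [ 2.09 -0.41]
side [94 35 72] [ 0.61 -0.77]
top [100  45  10] [-1.02  0.05]
top [-100   45   10] [-1.    1.17]
top [ 94 -35  72] [-0.69 -1.26]
top [-94 -35  72] [0.13 2.21]
stand [ 5.54210e+02 -2.05962e+02  2.64000e-01] 15.099864249728586
top [ 50  13 116] [-0.52 -0.62]
top [ 50 -13 116] [-0.88 -0.16]
top [-50 -13 116] [0.1  1.02]
top [-50  13 116] [0.37 0.77]
side [-50  13 116] [-0.9  -0.78]
side [ 50  13 116] [ 0.08 -1.16]
side [ 50 -13 116] [1.44 0.7 ]
side [-50 -13 116] [0.52 1.79]
roller [ 5.51161e+02 -2.06767e+02  2.62000e-01  1.49930e+01] 15.014206355494277
```

```bash
cat > ov.py <<'E'
from h import *
c=load()
def box(x0,x1,y0,y1,z0,z1):
    v=np.array([(x,y,z) for x in(x0,x1) for y in(y0,y1) for z in(z0,z1)],float)
    e=[(i,j) for i in range(8) for j in range(i) if bin(i^j).count('1')==1]; return v,e
ps=np.array([554.2,-206,.264]);pr=np.array([551.2,-206.8,.263]);ph=np.array([579.1,219.4,.121])
def shapes(n):
    out=[]
    A=lambda v,e,p,col,dz=0: out.append((v@Tz(p)[0].T+Tz(p)[1]+[0,0,dz],e,col))
    if n=="st":
        A(*box(-100,100,-45,45,0,10),ps,(0,255,255))
        for s in(-84,84): A(*box(s-10,s+10,-35,35,10,72),ps,(0,255,0))
        A(*box(-50,50,-13,13,84,116),pr,(255,255,255),18); A(*box(-90,90,-22,22,54,54),pr,(255,0,255),18)
    else:
        v,e=box(-75,75,-130,130,-.1,0);A(roof(v),e,ph,(255,255,255))
        v,e=box(-45,45,-99,99,0,6);A(roof(v),e,ph,(255,0,255))
        A(*box(-75,75,-130,130,0,1),ph,(0,255,255))
    return out
for n,name,(l,t,r,b) in (("side","st",(310,215,420,325)),("top","st",(350,150,430,250)),("side","sh",(225,75,345,195)),("top","sh",(170,145,290,230))):
    im=cv2.imread(f"pics/{n}0.png")[t:b,l:r]
    k=min(800//(r-l),600//(b-t))
    im=cv2.resize(im,None,fx=k,fy=k,interpolation=cv2.INTER_CUBIC)
    for v,e,col in shapes(name):
        q=((proj(c[n],v)-[l,t]+.5)*k-.5).round().astype(int)
        for i,j in e: cv2.line(im,tuple(map(int,q[i])),tuple(map(int,q[j])),col,1)
    cv2.imwrite(f"pics/ov1_{n}_{name}.png",im)
a=[cv2.imread(f"pics/ov1_{n}_st.png") for n in("side","top")]
E
python3 ov.py
```

```text
(no output)
```

View pics/ov1_side_st.png

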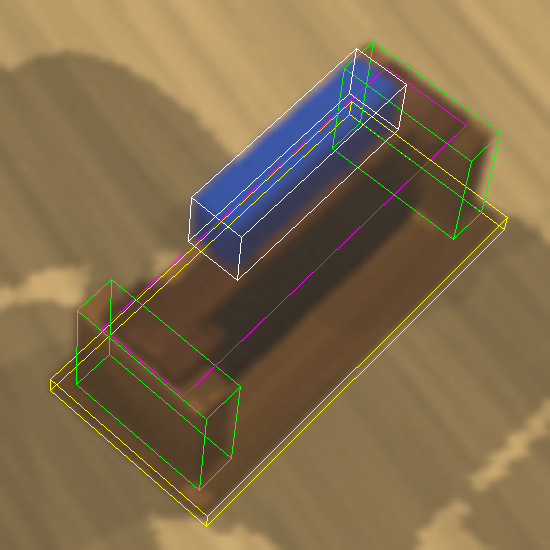

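View pics/ov1_top_st.png

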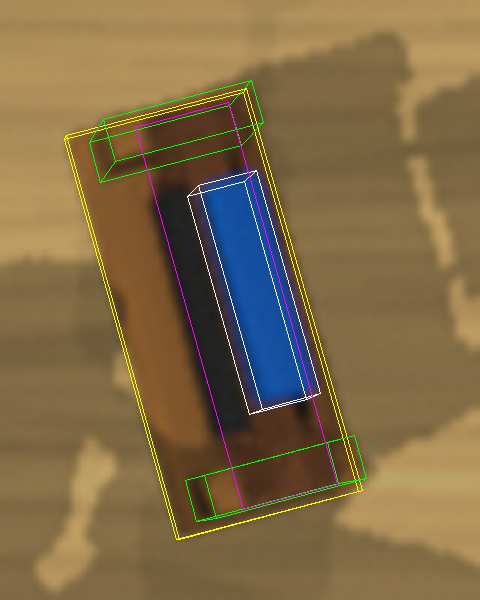

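View pics/ov1_side_sh.png

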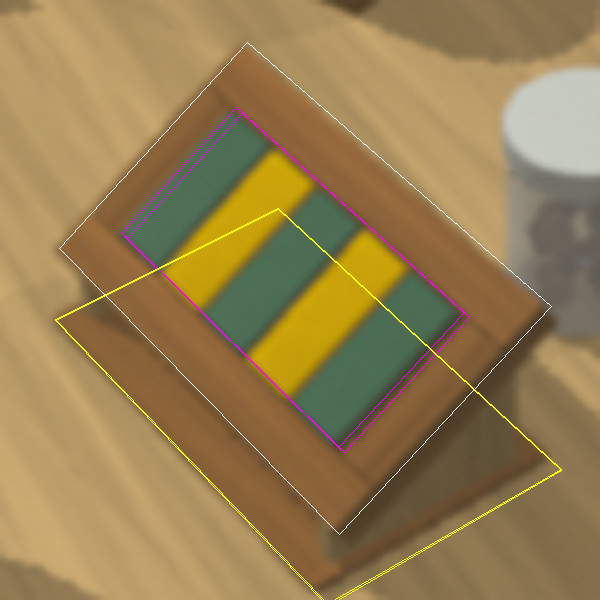

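View pics/ov1_top_sh.png

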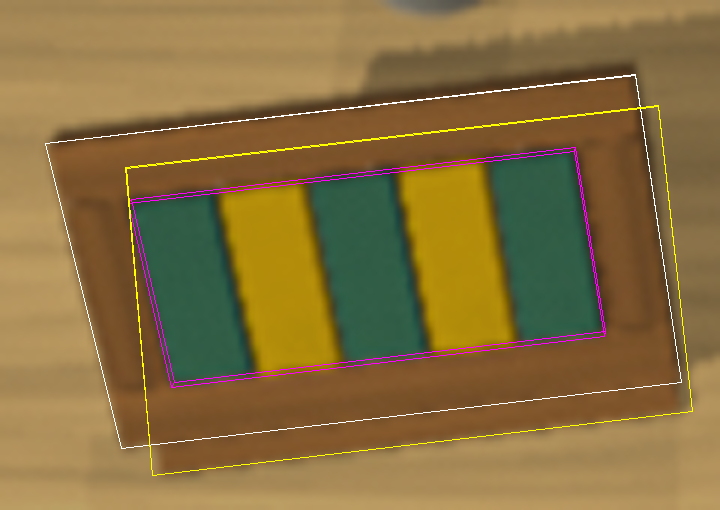

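```bash
cat > mv.py <<'E'
from h import *
from plant import env
def cur():
    s=env.sense(); return s,np.array(s["tool_pos"],float),R.from_rotvec(s["orientation"])
def delta(pos,Rt,quiet=False):
    s,p,R0=cur()
    t=R0.inv().apply(np.asarray(pos,float)-p)/1000
    r=(R0.inv()*Rt).as_rotvec(degrees=True)
    print("tx %.4f ty %.4f tz %.4f | rx %.2f ry %.2f rz %.2f | rows %.1f"%(*t,*r,max(np.linalg.norm(t)/.05,np.linalg.norm(r)/8.59)))
def down(yaw,sgn=1): # tool y down; roller x dir at yaw; tool x = sgn*roller y
    rx=np.array([np.cos(yaw),np.sin(yaw),0]); ry=np.array([-np.sin(yaw),np.cos(yaw),0])
    X=sgn*ry; Y=np.array([0,0,-1.]); return R.from_matrix(np.c_[X,Y,np.cross(X,Y)])
SH=[579.1,219.4,.121]
def roofpose(y,h,x=0,sgn=1,sh=SH): # TCP pose with roller origin at roof (x,y,h) ; TCP at 81+? above origin
    M=R.from_euler('z',sh[2])*R.from_euler('y',-30,degrees=True)
    o=np.array([sh[0],sh[1],85])+M.apply([x,y,h])
    X=sgn*M.apply([0,1,0]);Y=-M.apply([0,0,1]); return o,R.from_matrix(np.c_[X,Y,np.cross(X,Y)]),M
def show():
    s,p,R0=cur(); print("t",s["time"],"p",np.round(p,1),"q",np.round(s["q"],3),"F",np.round(s["wrist_force"],1),"M",np.round(s["moment"],2),"op",round(s["opening"],1)); print(np.round(R0.as_matrix(),3))
E
python3 - <<'E'
from mv import *
show()
for sg in(1,-1):
    delta([551.2,-206.8,230],down(.263,sg))
    o,Rt,M=roofpose(-85,100,sgn=sg); print(o, (down(.263,sg).inv()*Rt).as_rotvec(degrees=True))
E
```

```text
t 0.8 p [177.2 573.3 231.3] q [ 1.214  0.091  1.231  0.     1.82  -0.057] F [-0.4 -0.9  0.1] M [0.02 0.03 0.  ] op 85.5
[[ 0.295  0.    -0.955]
 [ 0.955  0.     0.295]
 [ 0.    -1.     0.   ]]
tx -0.6348 ty 0.0013 tz -0.5877 | rx 0.00 ry -32.24 rz 0.00 | rows 17.3
[539.72549989 128.98623589 171.60254038] [-29.94910828   7.94914486   2.12996695]
tx -0.6348 ty 0.0013 tz -0.5877 | rx -0.01 ry 147.76 rz 0.00 | rows 17.3
[539.72549989 128.98623589 171.60254038] [29.94910828  7.94914486 -2.12996695]
```

Candidates for the roller: brown-yoked one hanging on the stand (side 370,247 / top 388,200), purple one (side 240,240 / top 321,277), green one (side 290,370 / top 435,294). The close crop shows a blue handle and dark wooden yoke on the brown stand, so that is the one.

```bash
python3 -m crank '[{"tx":-0.635,"ty":0.001,"tz":-0.588,"ry":147.8},{"tx":-0.635,"ty":0.001,"tz":-0.588,"ry":147.8},{"tx":-0.635,"ty":0.001,"tz":-0.588,"ry":147.8},{"tx":-0.635,"ty":0.001,"tz":-0.588,"ry":147.8},{"tx":-0.635,"ty":0.001,"tz":-0.588,"ry":147.8},{"tx":-0.635,"ty":0.001,"tz":-0.588,"ry":147.8},{"tx":-0.635,"ty":0.001,"tz":-0.588,"ry":147.8},{"tx":-0.635,"ty":0.001,"tz":-0.588,"ry":147.8},{"tx":-0.635,"ty":0.001,"tz":-0.588,"ry":147.8},{"tx":-0.635,"ty":0.001,"tz":-0.588,"ry":147.8},{"tx":-0.635,"ty":0.001,"tz":-0.588,"ry":147.8},{"tx":-0.635,"ty":0.001,"tz":-0.588,"ry":147.8}]'; python3 -c "
from mv import *
show();delta([551.2,-206.8,230],down(.263,-1))"
```

```text
t 0.8 p [177.2 573.3 231.3] q [ 1.214  0.091  1.231  0.     1.82  -0.057] F [-0.4 -0.9  0.1] M [0.02 0.03 0.  ] op 85.5
[[ 0.295  0.    -0.955]
 [ 0.955  0.     0.295]
 [ 0.    -1.     0.   ]]
tx -0.6348 ty 0.0013 tz -0.5877 | rx -0.01 ry 147.76 rz 0.00 | rows 17.3invalid input at $[0]: expected keys rx, ry, rz, tx, ty, tz, grip
```

```bash
python3 -m crank '[{"rx":0,"ry":147.8,"rz":0,"tx":-0.635,"ty":0.001,"tz":-0.588,"grip":0},{"rx":0,"ry":147.8,"rz":0,"tx":-0.635,"ty":0.001,"tz":-0.588,"grip":0},{"rx":0,"ry":147.8,"rz":0,"tx":-0.635,"ty":0.001,"tz":-0.588,"grip":0},{"rx":0,"ry":147.8,"rz":0,"tx":-0.635,"ty":0.001,"tz":-0.588,"grip":0},{"rx":0,"ry":147.8,"rz":0,"tx":-0.635,"ty":0.001,"tz":-0.588,"grip":0},{"rx":0,"ry":147.8,"rz":0,"tx":-0.635,"ty":0.001,"tz":-0.588,"grip":0},{"rx":0,"ry":147.8,"rz":0,"tx":-0.635,"ty":0.001,"tz":-0.588,"grip":0},{"rx":0,"ry":147.8,"rz":0,"tx":-0.635,"ty":0.001,"tz":-0.588,"grip":0},{"rx":0,"ry":147.8,"rz":0,"tx":-0.635,"ty":0.001,"tz":-0.588,"grip":0},{"rx":0,"ry":147.8,"rz":0,"tx":-0.635,"ty":0.001,"tz":-0.588,"grip":0},{"rx":0,"ry":147.8,"rz":0,"tx":-0.635,"ty":0.001,"tz":-0.588,"grip":0},{"rx":0,"ry":147.8,"rz":0,"tx":-0.635,"ty":0.001,"tz":-0.588,"grip":0}]'; python3 -c "
from mv import *
show();delta([551.2,-206.8,230],down(.263,-1))"
```

```text
time: 2.0
tool_pos: [437.1, 30.2, 231.0]
orientation: [-1.529, 0.418, -0.421]
wrist_force: [1.8, 0.8, 0.6]
opening: 85.5
t 2.0 p [437.1  30.2 231. ] q [-0.009 -0.347  1.633  0.     1.855  0.526] F [1.8 0.8 0.6] M [ 0.08 -0.03  0.03] op 85.5
[[ 0.86   0.001  0.51 ]
 [-0.51   0.     0.86 ]
 [ 0.001 -1.     0.001]]
tx 0.2190 ty 0.0011 tz -0.1456 | rx -0.07 ry 44.26 rz 0.04 | rows 5.3
```

```bash
python3 -m crank '[{"rx":0,"ry":44.3,"rz":0,"tx":0.219,"ty":0.001,"tz":-0.1456,"grip":0},{"rx":0,"ry":44.3,"rz":0,"tx":0.219,"ty":0.001,"tz":-0.1456,"grip":0},{"rx":0,"ry":44.3,"rz":0,"tx":0.219,"ty":0.001,"tz":-0.1456,"grip":0},{"rx":0,"ry":44.3,"rz":0,"tx":0.219,"ty":0.001,"tz":-0.1456,"grip":0},{"rx":0,"ry":44.3,"rz":0,"tx":0.219,"ty":0.001,"tz":-0.1456,"grip":0},{"rx":0,"ry":44.3,"rz":0,"tx":0.219,"ty":0.001,"tz":-0.1456,"grip":0},{"rx":0,"ry":44.3,"rz":0,"tx":0.219,"ty":0.001,"tz":-0.1456,"grip":0},{"rx":0,"ry":44.3,"rz":0,"tx":0.219,"ty":0.001,"tz":-0.1456,"grip":0}]'
python3 - <<'E'
from mv import *
show();delta([551.2,-206.8,170],down(.263,-1))
for n in("side","top"):
    im=env.grab_frame(n)["image"][:,:,::-1]
    l,t=(270,130) if n=="side" else (330,120)
    cv2.imwrite(f"pics/a_{n}.png",cv2.resize(im[t:t+150,l:l+160],None,fx=4,fy=4,interpolation=cv2.INTER_CUBIC))
E
```

```text
time: 2.8
tool_pos: [551.0, -206.0, 230.2]
orientation: [-1.321, 1.012, -1.012]
wrist_force: [-0.3, 0.5, -0.1]
opening: 85.3
t 2.8 p [ 551.  -206.   230.2] q [-4.160e-01  5.800e-02  1.267e+00  1.000e-03  1.816e+00  8.910e-01] F [-0.3  0.5 -0.1] M [ 0.03 -0.03  0.03] op 85.3
[[ 0.261  0.001  0.965]
 [-0.965  0.001  0.261]
 [-0.001 -1.     0.001]]
tx 0.0009 ty 0.0602 tz -0.0001 | rx -0.07 ry 0.06 rz -0.04 | rows 1.2
```

View pics/a_side.png

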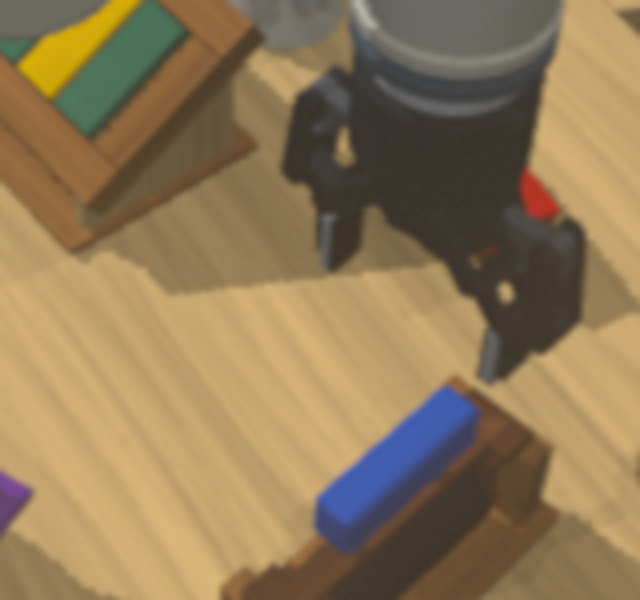

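View pics/a_top.png

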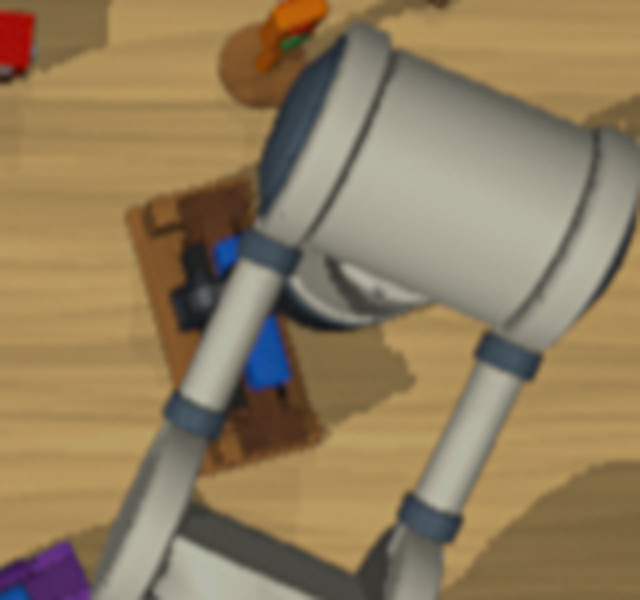

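Side crop: the gripper stands over the handle, fingers straddling it across its thickness (fingers at about 353,195 and 393,220; handle at 370,247). Descending.

```bash
python3 -m crank '[{"rx":0,"ry":0,"rz":0,"tx":0.001,"ty":0.05,"tz":0,"grip":0},{"rx":0,"ry":0,"rz":0,"tx":0.001,"ty":0.09,"tz":0,"grip":0},{"rx":0,"ry":0,"rz":0,"tx":0.001,"ty":0.115,"tz":0,"grip":0},{"rx":0,"ry":0,"rz":0,"tx":0.001,"ty":0.133,"tz":0,"grip":0},{"rx":0,"ry":0,"rz":0,"tx":0.001,"ty":0.133,"tz":0,"grip":0},{"rx":0,"ry":0,"rz":0,"tx":0.001,"ty":0.133,"tz":0,"grip":0}]'
python3 - <<'E'
from mv import *
show()
for n in("side",):
    im=env.grab_frame(n)["image"][:,:,::-1]
    l,t=(290,170)
    cv2.imwrite(f"pics/b_{n}.png",cv2.resize(im[t:t+150,l:l+160],None,fx=4,fy=4,interpolation=cv2.INTER_CUBIC))
E
```

```text
time: 3.5
tool_pos: [551.7, -205.1, 99.0]
orientation: [-1.322, 1.008, -1.012]
wrist_force: [-0.1, 0.0, -0.1]
opening: 85.4
t 3.5 p [ 551.7 -205.1   99. ] q [-4.150e-01  7.200e-02  1.485e+00  1.000e-03  1.582e+00  8.890e-01] F [-0.1  0.  -0.1] M [-0.02 -0.    0.04] op 85.4
[[ 0.264  0.003  0.965]
 [-0.965  0.     0.264]
 [ 0.001 -1.     0.003]]
```

View pics/b_side.png

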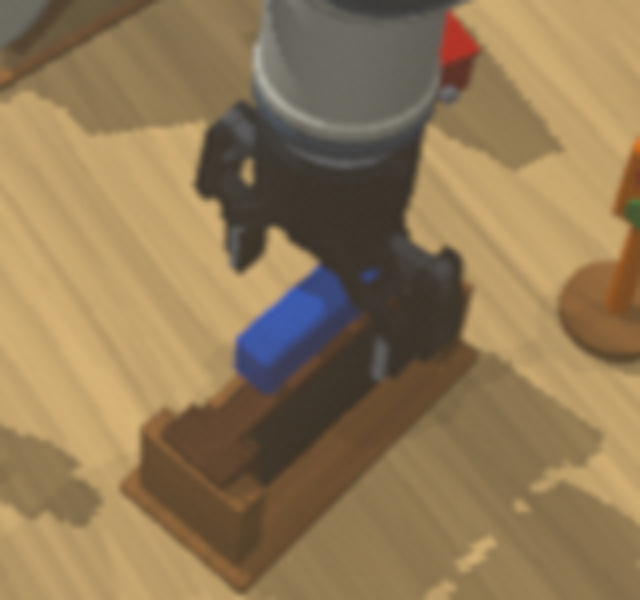

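```bash
python3 - <<'E'
from h import *
c=load()
for z in(99,112): print(proj(c["side"],[[551.7,-205.1,z]]))
E
python3 -m crank '[{"rx":0,"ry":0,"rz":0,"tx":0,"ty":0.001,"tz":0,"grip":255},{"rx":0,"ry":0,"rz":0,"tx":0,"ty":0.001,"tz":0,"grip":255},{"rx":0,"ry":0,"rz":0,"tx":0,"ty":0.001,"tz":0,"grip":255},{"rx":0,"ry":0,"rz":0,"tx":0,"ty":0.001,"tz":0,"grip":255},{"rx":0,"ry":0,"rz":0,"tx":0,"ty":0.001,"tz":0,"grip":255},{"rx":0,"ry":0,"rz":0,"tx":0,"ty":0.001,"tz":0,"grip":255},{"rx":0,"ry":0,"rz":0,"tx":0,"ty":0.001,"tz":0,"grip":255},{"rx":0,"ry":0,"rz":0,"tx":0,"ty":0.001,"tz":0,"grip":255}]' 70
python3 - <<'E'
from mv import *
show()
for n in("side","top"):
    im=env.grab_frame(n)["image"][:,:,::-1]
    l,t=(290,170) if n=="side" else (340,140)
    cv2.imwrite(f"pics/c_{n}.png",cv2.resize(im[t:t+150,l:l+160],None,fx=4,fy=4,interpolation=cv2.INTER_CUBIC))
E
```

```text
[[368.12443887 251.50835141]]
[[368.58966188 247.9631941 ]]
time: 4.35
tool_pos: [552.5, -205.8, 99.5]
orientation: [-1.321, 1.006, -1.015]
wrist_force: [-0.3, -0.7, 5.1]
opening: 25.1
t 4.35 p [ 552.5 -205.8   99.5] q [-4.150e-01  7.200e-02  1.484e+00  1.000e-03  1.580e+00  8.900e-01] F [-0.3 -0.7  5.1] M [ 0.02  0.14 -0.01] op 25.1
[[ 0.263  0.006  0.965]
 [-0.965 -0.001  0.263]
 [ 0.003 -1.     0.005]]
```

View pics/c_side.png

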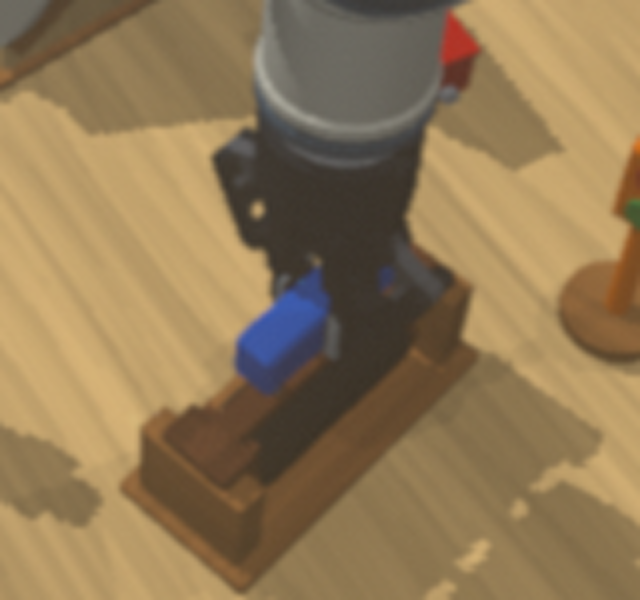

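View pics/c_top.png

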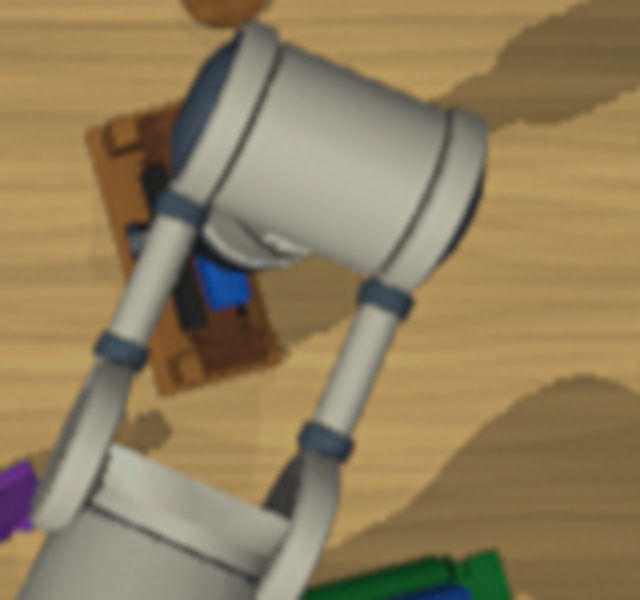

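```bash
python3 -m crank '[{"rx":0,"ry":0,"rz":0,"tx":0,"ty":-0.01,"tz":0,"grip":255},{"rx":0,"ry":0,"rz":0,"tx":0,"ty":-0.03,"tz":0,"grip":255},{"rx":0,"ry":0,"rz":0,"tx":0,"ty":-0.06,"tz":0,"grip":255},{"rx":0,"ry":0,"rz":0,"tx":0,"ty":-0.1,"tz":0,"grip":255},{"rx":0,"ry":0,"rz":0,"tx":0,"ty":-0.14,"tz":0,"grip":255},{"rx":0,"ry":0,"rz":0,"tx":0,"ty":-0.16,"tz":0,"grip":255},{"rx":0,"ry":0,"rz":0,"tx":0,"ty":-0.16,"tz":0,"grip":255},{"rx":0,"ry":0,"rz":0,"tx":0,"ty":-0.16,"tz":0,"grip":255}]'
python3 - <<'E'
from mv import *
show()
for n in("side","top"):
    im=env.grab_frame(n)["image"][:,:,::-1]
    l,t=(270,110) if n=="side" else (340,140)
    cv2.imwrite(f"pics/d_{n}.png",cv2.resize(im[t:t+150,l:l+160],None,fx=4,fy=4,interpolation=cv2.INTER_CUBIC))
# roof target: above strip1
for y,h in((-85,40),):
    o,Rt,M=roofpose(y,h,sgn=-1); tcp=o+M.apply([0,0,80]); print("target",tcp); delta(tcp,Rt)
E
```

```text
time: 5.25
tool_pos: [551.3, -205.4, 257.6]
orientation: [-1.322, 1.008, -1.013]
wrist_force: [0.9, 0.2, -5.5]
opening: 25.4
t 5.25 p [ 551.3 -205.4  257.6] q [-4.150e-01  6.400e-02  1.213e+00  1.000e-03  1.862e+00  8.900e-01] F [ 0.9  0.2 -5.5] M [0.   0.04 0.02] op 25.4
[[ 0.263  0.003  0.965]
 [-0.965 -0.     0.263]
 [ 0.001 -1.     0.003]]
target [529.79861562 127.77918633 188.92304845]
tx -0.3268 ty 0.0674 tz 0.0673 | rx 29.90 ry 8.13 rz -2.23 | rows 6.8
```

View pics/d_side.png

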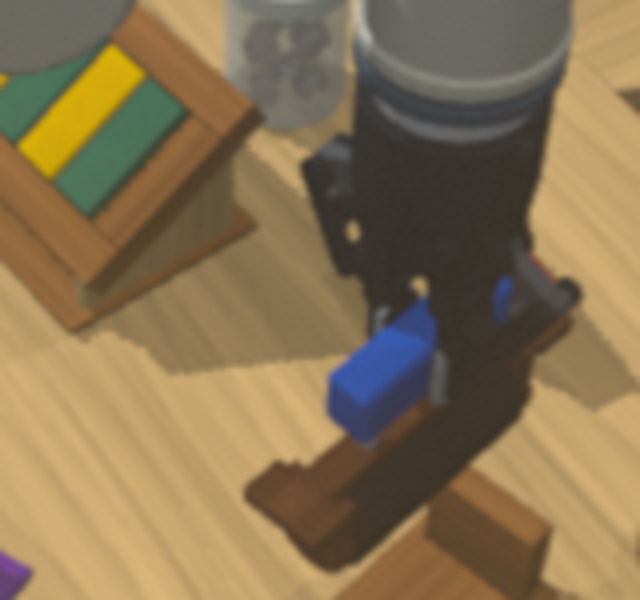

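```bash
sed -i '/^SH=/i PLACE=([552.5,-205.8,99.5],[-1.321,1.006,-1.015])\ndef rt(y,d,x=0):\n    o,Rt,M=roofpose(y,d,x=x,sgn=-1); delta(o+M.apply([0,0,81.5]),Rt)\ndef inroof(sh=None):\n    s,p,R0=cur(); o,Rt,M=roofpose(0,0,sgn=-1); q=M.inv().apply(p-o)-[0,0,81.5]; f=M.inv().apply(s["wrist_force"]); print("t",s["time"],"roof xyz",np.round(q,1),"Froof",np.round(f,1),"roterr",np.round((R0.inv()*Rt).as_rotvec(degrees=True),2),"M",np.round(s["moment"],2),"op",round(s["opening"],1))' mv.py; python3 -c "
from mv import *
rt(-85,100);inroof()"
```

```text
tx -0.3313 ty 0.0141 tz 0.0369 | rx 29.90 ry 8.13 rz -2.23 | rows 6.7
t 5.35 roof xyz [  16.8 -418.1  106.2] Froof [-2.3  0.6 -4.3] roterr [29.9   8.13 -2.23] M [ 0.02 -0.03  0.01] op 25.0
```

```bash
python3 -m crank '[{"rx":29.9,"ry":8.1,"rz":-2.2,"tx":-0.331,"ty":0.014,"tz":0.037,"grip":255},{"rx":29.9,"ry":8.1,"rz":-2.2,"tx":-0.331,"ty":0.014,"tz":0.037,"grip":255},{"rx":29.9,"ry":8.1,"rz":-2.2,"tx":-0.331,"ty":0.014,"tz":0.037,"grip":255},{"rx":29.9,"ry":8.1,"rz":-2.2,"tx":-0.331,"ty":0.014,"tz":0.037,"grip":255},{"rx":29.9,"ry":8.1,"rz":-2.2,"tx":-0.331,"ty":0.014,"tz":0.037,"grip":255},{"rx":29.9,"ry":8.1,"rz":-2.2,"tx":-0.331,"ty":0.014,"tz":0.037,"grip":255},{"rx":29.9,"ry":8.1,"rz":-2.2,"tx":-0.331,"ty":0.014,"tz":0.037,"grip":255},{"rx":29.9,"ry":8.1,"rz":-2.2,"tx":-0.331,"ty":0.014,"tz":0.037,"grip":255},{"rx":29.9,"ry":8.1,"rz":-2.2,"tx":-0.331,"ty":0.014,"tz":0.037,"grip":255},{"rx":29.9,"ry":8.1,"rz":-2.2,"tx":-0.331,"ty":0.014,"tz":0.037,"grip":255}]'
python3 - <<'E'
from mv import *
show();inroof();rt(-85,25)
E
```

```text
time: 6.35
tool_pos: [499.1, 122.9, 240.4]
orientation: [-0.854, 0.756, -1.305]
wrist_force: [-0.5, 0.2, -5.5]
opening: 25.5
t 6.35 p [499.1 122.9 240.4] q [ 0.202 -0.621  1.886 -0.042  1.358  1.65 ] F [-0.5  0.2 -5.5] M [-0.07  0.72  0.02] op 25.5
[[ 0.12   0.494  0.861]
 [-0.993  0.06   0.105]
 [ 0.    -0.868  0.497]]
t 6.35 roof xyz [ -1.2 -86.1  98.6] Froof [-3.1  0.3 -4.6] roterr [ 0.19 -0.01  0.02] M [-0.07  0.72  0.02] op 25.5
tx -0.0012 ty 0.0736 tz 0.0014 | rx 0.19 ry -0.01 rz 0.02 | rows 1.5
```

```bash
python3 -m crank '[{"rx":0.2,"ry":0,"rz":0,"tx":-0.001,"ty":0.03,"tz":0.001,"grip":255},{"rx":0.2,"ry":0,"rz":0,"tx":-0.001,"ty":0.06,"tz":0.001,"grip":255},{"rx":0.2,"ry":0,"rz":0,"tx":-0.001,"ty":0.074,"tz":0.001,"grip":255},{"rx":0.2,"ry":0,"rz":0,"tx":-0.001,"ty":0.074,"tz":0.001,"grip":255}]'
python3 - <<'E'
from mv import *
inroof()
for n in("side","top"):
    im=env.grab_frame(n)["image"][:,:,::-1]
    l,t=(215,60) if n=="side" else (170,120)
    cv2.imwrite(f"pics/e_{n}.png",cv2.resize(im[t:t+150,l:l+160],None,fx=4,fy=4,interpolation=cv2.INTER_CUBIC))
rt(-85,-7)
E
```

```text
time: 6.75
tool_pos: [535.7, 126.7, 172.7]
orientation: [-0.856, 0.759, -1.307]
wrist_force: [-0.4, -0.5, -5.4]
opening: 24.9
t 6.75 roof xyz [ -3.2 -86.8  21.6] Froof [-3.1 -0.5 -4.5] roterr [ 0.38 -0.12  0.13] M [-0.15  0.81  0.02] op 24.9
tx -0.0011 ty 0.0321 tz 0.0000 | rx -0.01 ry -0.08 rz 0.07 | rows 0.6
```

View pics/e_side.png

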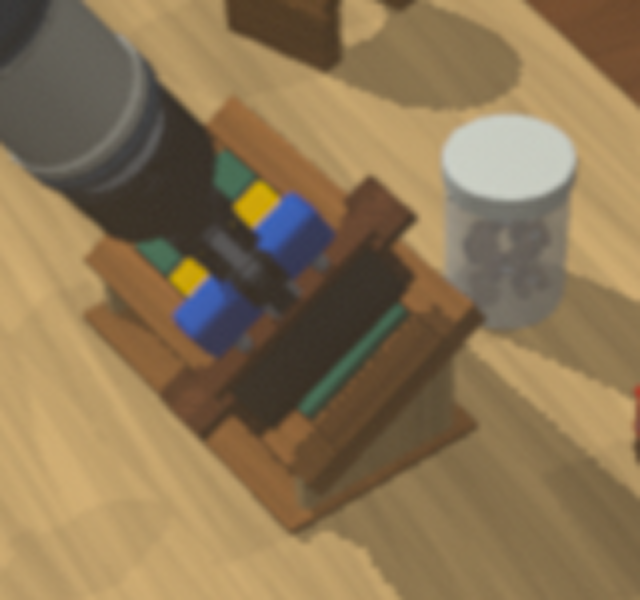

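View pics/e_top.png

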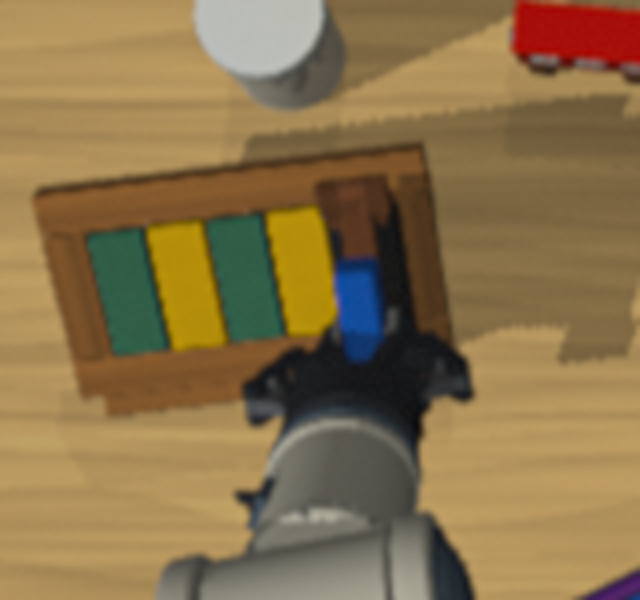

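Drum is parallel to the strips and over strip 1 (side about 299,147; top about 261,175). Now easing down.

```bash
python3 -m crank '[{"rx":0,"ry":0,"rz":0,"tx":-0.001,"ty":0.008,"tz":0,"grip":255},{"rx":0,"ry":0,"rz":0,"tx":-0.001,"ty":0.014,"tz":0,"grip":255},{"rx":0,"ry":0,"rz":0,"tx":-0.001,"ty":0.018,"tz":0,"grip":255},{"rx":0,"ry":0,"rz":0,"tx":-0.001,"ty":0.018,"tz":0,"grip":255}]'; python3 -c "
from mv import *
inroof();rt(-85,-5)"
```

```text
time: 7.25
tool_pos: [545.5, 129.6, 161.5]
orientation: [-0.851, 0.754, -1.307]
wrist_force: [-0.9, -0.6, -4.7]
opening: 25.2
t 7.25 roof xyz [ -0.  -85.    6.8] Froof [-3.2 -0.5 -3.6] roterr [-0.01 -0.07  0.07] M [-0.06  0.76 -0.03] op 25.2
tx -0.0001 ty 0.0118 tz 0.0000 | rx -0.01 ry -0.07 rz 0.07 | rows 0.2
```

```bash
python3 -m crank '[{"rx":0,"ry":0,"rz":0,"tx":0,"ty":0.002,"tz":0,"grip":255},{"rx":0,"ry":0,"rz":0,"tx":0,"ty":0.005,"tz":0,"grip":255},{"rx":0,"ry":0,"rz":0,"tx":0,"ty":0.005,"tz":0,"grip":255}]'; python3 -c "
from mv import *
inroof();rt(-85,-5)"
python3 -m crank '[{"rx":0,"ry":0,"rz":0,"tx":0,"ty":0.002,"tz":0,"grip":255},{"rx":0,"ry":0,"rz":0,"tx":0,"ty":0.004,"tz":0,"grip":255},{"rx":0,"ry":0,"rz":0,"tx":0,"ty":0.004,"tz":0,"grip":255}]'; python3 -c "
from mv import *
inroof();rt(-85,-5)"
```

```text
time: 7.55
tool_pos: [548.1, 130.1, 157.3]
orientation: [-0.85, 0.754, -1.307]
wrist_force: [-0.7, -0.1, -3.5]
opening: 25.2
t 7.55 roof xyz [  0.2 -84.9   1.8] Froof [-2.3 -0.1 -2.7] roterr [-0.04 -0.06  0.06] M [-0.16  0.8  -0.03] op 25.2
tx 0.0001 ty 0.0068 tz -0.0002 | rx -0.04 ry -0.06 rz 0.06 | rows 0.1
time: 7.85
tool_pos: [549.7, 130.3, 154.8]
orientation: [-0.85, 0.754, -1.307]
wrist_force: [-13.7, -2.3, 4.2]
opening: 25.2
t 7.85 roof xyz [  0.3 -84.9  -1. ] Froof [-9.9 -0.6 10.6] roterr [-0.02 -0.06  0.06] M [-0.22  1.76 -0.02] op 25.2
tx 0.0001 ty 0.0040 tz -0.0003 | rx -0.02 ry -0.06 rz 0.06 | rows 0.1
```

```bash
python3 -m crank '[{"rx":0,"ry":0,"rz":0,"tx":0,"ty":0.001,"tz":-0.001,"grip":255},{"rx":0,"ry":0,"rz":0,"tx":0,"ty":0.003,"tz":-0.001,"grip":255},{"rx":0,"ry":0,"rz":0,"tx":0,"ty":0.003,"tz":-0.001,"grip":255}]'; python3 -c "
from mv import *
inroof();rt(90,-4)"
```

```text
time: 8.15
tool_pos: [550.2, 130.6, 153.5]
orientation: [-0.849, 0.753, -1.307]
wrist_force: [-13.4, -1.6, 4.1]
opening: 25.1
t 8.15 roof xyz [  0.1 -84.7  -2.4] Froof [-9.6  0.  10.3] roterr [-0.08 -0.06  0.04] M [-0.21  1.62  0.03] op 25.1
tx -0.1747 ty 0.0015 tz -0.0003 | rx -0.08 ry -0.06 rz 0.04 | rows 3.5
```

```bash
python3 -m crank '[{"rx":0,"ry":0,"rz":0,"tx":-0.004,"ty":0.001,"tz":-0.001,"grip":255},{"rx":0,"ry":0,"rz":0,"tx":-0.01,"ty":0.001,"tz":-0.001,"grip":255},{"rx":0,"ry":0,"rz":0,"tx":-0.016,"ty":0.001,"tz":-0.001,"grip":255},{"rx":0,"ry":0,"rz":0,"tx":-0.022,"ty":0.001,"tz":-0.001,"grip":255},{"rx":0,"ry":0,"rz":0,"tx":-0.028,"ty":0.001,"tz":-0.001,"grip":255},{"rx":0,"ry":0,"rz":0,"tx":-0.034,"ty":0.001,"tz":-0.001,"grip":255}]'
python3 - <<'E'
from mv import *
inroof();rt(90,-4)
im=env.grab_frame("side")["image"][:,:,::-1]
l,t=(215,60)
cv2.imwrite(f"pics/f_side.png",cv2.resize(im[t:t+150,l:l+160],None,fx=4,fy=4,interpolation=cv2.INTER_CUBIC))
E
```

```text
time: 8.75
tool_pos: [545.8, 164.6, 154.5]
orientation: [-0.847, 0.752, -1.307]
wrist_force: [-11.8, -2.0, 5.5]
opening: 25.2
t 8.75 roof xyz [  0.4 -50.3  -1.5] Froof [-7.7 -0.6 10.8] roterr [-0.2  -0.07  0.02] M [-0.34  1.31 -0.08] op 25.2
tx -0.1403 ty 0.0025 tz -0.0006 | rx -0.20 ry -0.07 rz 0.02 | rows 2.8
```

View pics/f_side.png

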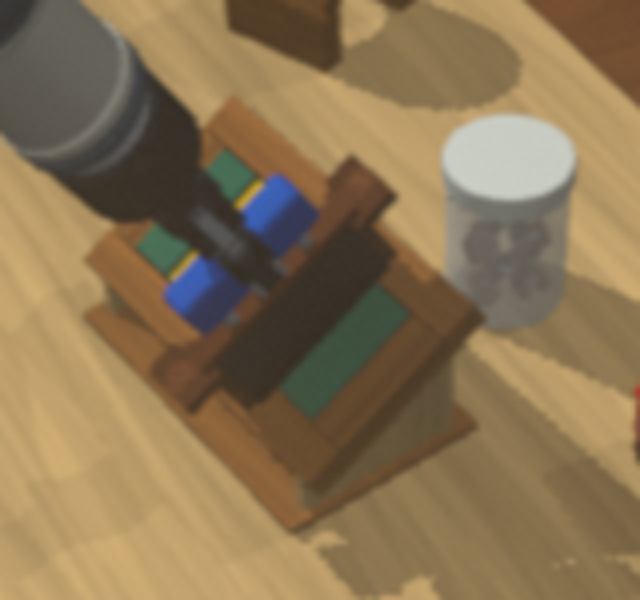

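Strip 1 lies flush behind the drum (side about 300,147). Rolling on.

```bash
python3 -m crank '[{"rx":-0.2,"ry":0,"rz":0,"tx":-0.006,"ty":0.002,"tz":-0.001,"grip":255},{"rx":-0.2,"ry":0,"rz":0,"tx":-0.014,"ty":0.002,"tz":-0.001,"grip":255},{"rx":-0.2,"ry":0,"rz":0,"tx":-0.022,"ty":0.002,"tz":-0.001,"grip":255},{"rx":-0.2,"ry":0,"rz":0,"tx":-0.03,"ty":0.002,"tz":-0.001,"grip":255},{"rx":-0.2,"ry":0,"rz":0,"tx":-0.038,"ty":0.002,"tz":-0.001,"grip":255},{"rx":-0.2,"ry":0,"rz":0,"tx":-0.046,"ty":0.002,"tz":-0.001,"grip":255},{"rx":-0.2,"ry":0,"rz":0,"tx":-0.054,"ty":0.002,"tz":-0.001,"grip":255},{"rx":-0.2,"ry":0,"rz":0,"tx":-0.062,"ty":0.002,"tz":-0.001,"grip":255},{"rx":-0.2,"ry":0,"rz":0,"tx":-0.07,"ty":0.002,"tz":-0.001,"grip":255},{"rx":-0.2,"ry":0,"rz":0,"tx":-0.078,"ty":0.002,"tz":-0.001,"grip":255}]'
python3 - <<'E'
from mv import *
inroof();rt(90,-4)
E
```

```text
time: 9.8
tool_pos: [536.7, 243.9, 155.1]
orientation: [-0.846, 0.754, -1.305]
wrist_force: [-9.7, -2.4, 5.1]
opening: 25.0
t 9.8 roof xyz [ 1.1 29.5 -1.2] Froof [-6.1 -1.2  9.4] roterr [-0.17 -0.11 -0.14] M [-0.27  1.04 -0.09] op 25.0
tx -0.0605 ty 0.0030 tz -0.0013 | rx -0.17 ry -0.11 rz -0.14 | rows 1.2
```

```bash
python3 -m crank '[{"rx":-0.2,"ry":0,"rz":0,"tx":-0.006,"ty":0.003,"tz":-0.001,"grip":255},{"rx":-0.2,"ry":0,"rz":0,"tx":-0.014,"ty":0.003,"tz":-0.001,"grip":255},{"rx":-0.2,"ry":0,"rz":0,"tx":-0.022,"ty":0.003,"tz":-0.001,"grip":255},{"rx":-0.2,"ry":0,"rz":0,"tx":-0.03,"ty":0.003,"tz":-0.001,"grip":255},{"rx":-0.2,"ry":0,"rz":0,"tx":-0.038,"ty":0.003,"tz":-0.001,"grip":255},{"rx":-0.2,"ry":0,"rz":0,"tx":-0.046,"ty":0.003,"tz":-0.001,"grip":255},{"rx":-0.2,"ry":0,"rz":0,"tx":-0.054,"ty":0.003,"tz":-0.001,"grip":255},{"rx":-0.2,"ry":0,"rz":0,"tx":-0.058,"ty":0.003,"tz":-0.001,"grip":255},{"rx":-0.2,"ry":0,"rz":0,"tx":-0.058,"ty":0.003,"tz":-0.001,"grip":255}]'
python3 - <<'E'
from mv import *
inroof();rt(-85,-4)
im=env.grab_frame("side")["image"][:,:,::-1]
l,t=(215,60)
cv2.imwrite(f"pics/g_side.png",cv2.resize(im[t:t+150,l:l+160],None,fx=4,fy=4,interpolation=cv2.INTER_CUBIC))
E
```

```text
time: 10.7
tool_pos: [530.2, 303.6, 155.1]
orientation: [-0.845, 0.756, -1.302]
wrist_force: [-11.3, -0.8, 5.7]
opening: 25.1
t 10.7 roof xyz [ 1.8 89.4 -1.6] Froof [-6.9  0.5 10.6] roterr [-0.13 -0.12 -0.36] M [-0.03  1.11  0.07] op 25.1
tx 0.1745 ty 0.0013 tz -0.0014 | rx -0.13 ry -0.12 rz -0.36 | rows 3.5
```

View pics/g_side.png

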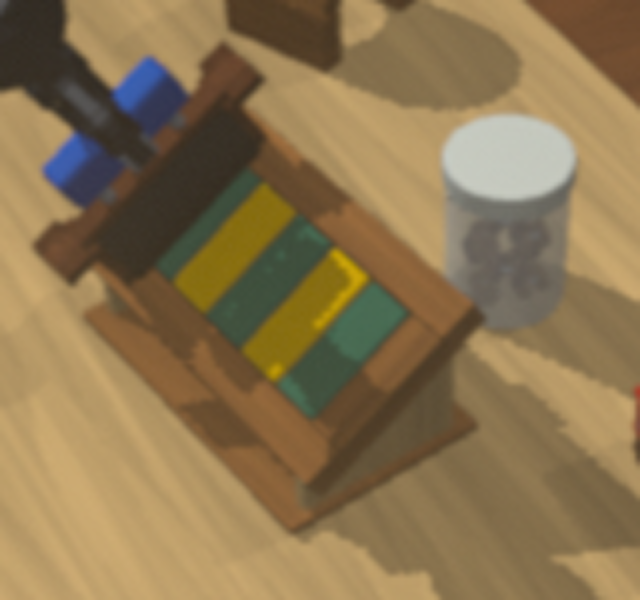

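```bash
python3 -m crank '[{"rx":-0.1,"ry":0,"rz":-0.3,"tx":0.006,"ty":0.003,"tz":-0.001,"grip":255},{"rx":-0.1,"ry":0,"rz":-0.3,"tx":0.014,"ty":0.003,"tz":-0.001,"grip":255},{"rx":-0.1,"ry":0,"rz":-0.3,"tx":0.022,"ty":0.003,"tz":-0.001,"grip":255},{"rx":-0.1,"ry":0,"rz":-0.3,"tx":0.03,"ty":0.003,"tz":-0.001,"grip":255},{"rx":-0.1,"ry":0,"rz":-0.3,"tx":0.038,"ty":0.003,"tz":-0.001,"grip":255},{"rx":-0.1,"ry":0,"rz":-0.3,"tx":0.046,"ty":0.003,"tz":-0.001,"grip":255},{"rx":-0.1,"ry":0,"rz":-0.3,"tx":0.054,"ty":0.003,"tz":-0.001,"grip":255},{"rx":-0.1,"ry":0,"rz":-0.3,"tx":0.062,"ty":0.003,"tz":-0.001,"grip":255},{"rx":-0.1,"ry":0,"rz":-0.3,"tx":0.07,"ty":0.003,"tz":-0.001,"grip":255},{"rx":-0.1,"ry":0,"rz":-0.3,"tx":0.078,"ty":0.003,"tz":-0.001,"grip":255},{"rx":-0.1,"ry":0,"rz":-0.3,"tx":0.086,"ty":0.003,"tz":-0.001,"grip":255},{"rx":-0.1,"ry":0,"rz":-0.3,"tx":0.086,"ty":0.003,"tz":-0.001,"grip":255}]'
python3 - <<'E'
from mv import *
inroof();rt(-85,-4)
E
```

```text
time: 11.95
tool_pos: [541.1, 218.0, 153.6]
orientation: [-0.847, 0.756, -1.306]
wrist_force: [-13.9, -1.9, 5.0]
opening: 24.9
t 11.95 roof xyz [ 1.5  3.2 -3.1] Froof [-9.6 -0.2 11.4] roterr [-0.09 -0.18 -0.1 ] M [-0.24  1.6  -0.12] op 24.9
tx 0.0882 ty 0.0007 tz -0.0012 | rx -0.09 ry -0.18 rz -0.10 | rows 1.8
```

```bash
python3 -m crank '[{"rx":0,"ry":0,"rz":-0.1,"tx":0.006,"ty":0.002,"tz":-0.001,"grip":255},{"rx":0,"ry":0,"rz":-0.1,"tx":0.014,"ty":0.002,"tz":-0.001,"grip":255},{"rx":0,"ry":0,"rz":-0.1,"tx":0.022,"ty":0.002,"tz":-0.001,"grip":255},{"rx":0,"ry":0,"rz":-0.1,"tx":0.03,"ty":0.002,"tz":-0.001,"grip":255},{"rx":0,"ry":0,"rz":-0.1,"tx":0.038,"ty":0.002,"tz":-0.001,"grip":255},{"rx":0,"ry":0,"rz":-0.1,"tx":0.046,"ty":0.002,"tz":-0.001,"grip":255},{"rx":0,"ry":0,"rz":-0.1,"tx":0.054,"ty":0.002,"tz":-0.001,"grip":255},{"rx":0,"ry":0,"rz":-0.1,"tx":0.062,"ty":0.002,"tz":-0.001,"grip":255},{"rx":0,"ry":0,"rz":-0.1,"tx":0.07,"ty":0.002,"tz":-0.001,"grip":255},{"rx":0,"ry":0,"rz":-0.1,"tx":0.078,"ty":0.002,"tz":-0.001,"grip":255},{"rx":0,"ry":0,"rz":-0.1,"tx":0.085,"ty":0.002,"tz":-0.001,"grip":255},{"rx":0,"ry":0,"rz":-0.1,"tx":0.085,"ty":0.002,"tz":-0.001,"grip":255}]'
python3 - <<'E'
from mv import *
inroof();rt(-85,80)
E
```

```text
time: 13.15
tool_pos: [551.0, 133.0, 152.9]
orientation: [-0.847, 0.755, -1.308]
wrist_force: [-14.0, -1.7, 6.3]
opening: 25.2
t 13.15 roof xyz [  0.7 -82.4  -3.5] Froof [-9.1  0.1 12.5] roterr [-0.12 -0.21  0.02] M [-0.28  1.77 -0.09] op 25.2
tx 0.0026 ty -0.0835 tz -0.0006 | rx -0.12 ry -0.21 rz 0.02 | rows 1.7
```

Lift off along the roof normal, and rise clear.

```bash
python3 -m crank '[{"rx":0,"ry":0,"rz":0,"tx":0,"ty":-0.005,"tz":0,"grip":255},{"rx":0,"ry":0,"rz":0,"tx":0,"ty":-0.015,"tz":0,"grip":255},{"rx":0,"ry":0,"rz":0,"tx":0,"ty":-0.04,"tz":0,"grip":255},{"rx":0,"ry":0,"rz":0,"tx":0,"ty":-0.08,"tz":0,"grip":255},{"rx":0,"ry":0,"rz":0,"tx":0,"ty":-0.1,"tz":0,"grip":255},{"rx":0,"ry":0,"rz":0,"tx":0,"ty":-0.1,"tz":0,"grip":255}]'
python3 - <<'E'
from mv import *
inroof()
delta(np.array(PLACE[0])+[0,0,160],R.from_rotvec(PLACE[1]))
E
```

```text
time: 13.75
tool_pos: [501.7, 127.2, 244.5]
orientation: [-0.84, 0.75, -1.31]
wrist_force: [0.2, -1.1, -3.9]
opening: 25.1
t 13.75 roof xyz [  3.6 -82.1 100.7] Froof [-1.9 -1.2 -3.5] roterr [-0.58 -0.22 -0.03] M [-0.11  0.69 -0.04] op 25.1
tx 0.3367 ty -0.0078 tz 0.0177 | rx -30.23 ry -8.36 rz 2.00 | rows 6.7
```

```bash
python3 -m crank '[{"rx":-30.2,"ry":-8.4,"rz":2.0,"tx":0.337,"ty":-0.008,"tz":0.018,"grip":255},{"rx":-30.2,"ry":-8.4,"rz":2.0,"tx":0.337,"ty":-0.008,"tz":0.018,"grip":255},{"rx":-30.2,"ry":-8.4,"rz":2.0,"tx":0.337,"ty":-0.008,"tz":0.018,"grip":255},{"rx":-30.2,"ry":-8.4,"rz":2.0,"tx":0.337,"ty":-0.008,"tz":0.018,"grip":255},{"rx":-30.2,"ry":-8.4,"rz":2.0,"tx":0.337,"ty":-0.008,"tz":0.018,"grip":255},{"rx":-30.2,"ry":-8.4,"rz":2.0,"tx":0.337,"ty":-0.008,"tz":0.018,"grip":255},{"rx":-30.2,"ry":-8.4,"rz":2.0,"tx":0.337,"ty":-0.008,"tz":0.018,"grip":255},{"rx":-30.2,"ry":-8.4,"rz":2.0,"tx":0.337,"ty":-0.008,"tz":0.018,"grip":255},{"rx":-30.2,"ry":-8.4,"rz":2.0,"tx":0.337,"ty":-0.008,"tz":0.018,"grip":255},{"rx":-30.2,"ry":-8.4,"rz":2.0,"tx":0.337,"ty":-0.008,"tz":0.018,"grip":255}]'
python3 - <<'E'
from mv import *
show()
delta(np.array([551.3,-205.4,257.6]),R.from_rotvec([-1.322,1.008,-1.013]))
delta(PLACE[0],R.from_rotvec(PLACE[1]))
im=env.grab_frame("side")["image"][:,:,::-1]
cv2.imwrite("pics/h_side_full.png",im)
l,t=(270,110)
cv2.imwrite("pics/h_side.png",cv2.resize(im[t:t+150,l:l+160],None,fx=4,fy=4,interpolation=cv2.INTER_CUBIC))
im=env.grab_frame("top")["image"][:,:,::-1]
cv2.imwrite("pics/h_top.png",im)
a=cv2.imread("pics/h_side_full.png")[75:195,215:335]
b=im[145:230,170:290]
cv2.imwrite("pics/h_roof.png",np.vstack([cv2.resize(a,None,fx=3,fy=3,interpolation=cv2.INTER_CUBIC),cv2.resize(b,None,fx=3,fy=2.8,interpolation=cv2.INTER_CUBIC)])[:600])
E
```

```text
time: 14.75
tool_pos: [553.0, -205.4, 258.6]
orientation: [-1.321, 1.006, -1.013]
wrist_force: [0.2, 0.4, -5.6]
opening: 25.3
t 14.75 p [ 553.  -205.4  258.6] q [-0.414  0.066  1.208  0.002  1.862  0.889] F [ 0.2  0.4 -5.6] M [-0.01 -0.03  0.03] op 25.3
[[ 0.264  0.005  0.964]
 [-0.964 -0.001  0.264]
 [ 0.002 -1.     0.005]]
tx -0.0005 ty 0.0010 tz -0.0016 | rx -0.12 ry 0.07 rz 0.03 | rows 0.0
tx -0.0001 ty 0.1591 tz -0.0014 | rx 0.01 ry 0.08 rz -0.05 | rows 3.2
```

View pics/h_side.png

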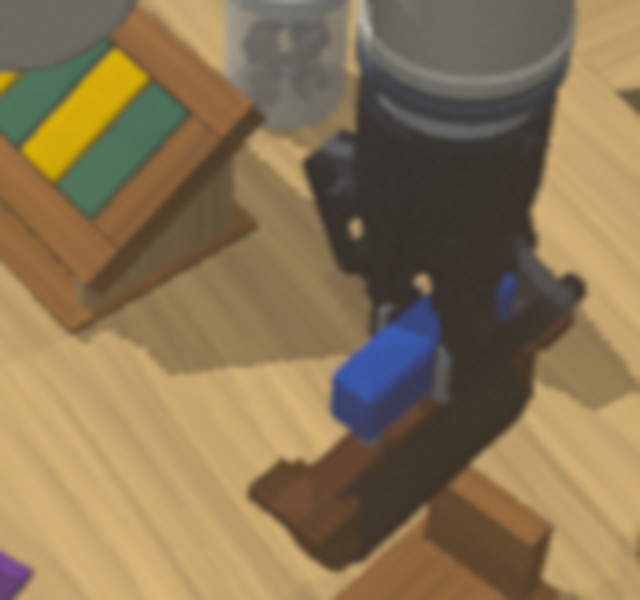

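View pics/h_roof.png

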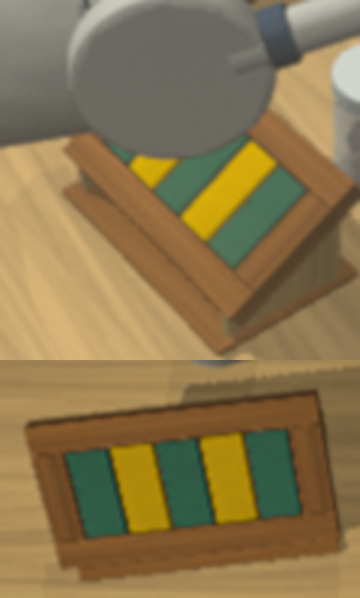

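Run:
```python
from mv import *
c=load()
a=cv2.imread("pics/top0.png");b=cv2.imread("pics/h_top.png")
def cents(im):
    h=cv2.cvtColor(im,cv2.COLOR_BGR2HSV);out=[]
    for lo,hi in(((22,140,60),(32,255,255)),((60,60,40),(95,255,255))):
        m=cv2.inRange(h,lo,hi); m[:145]=0;m[230:]=0;m[:,:170]=0;m[:,290:]=0
        n,l,s,ce=cv2.connectedComponentsWithStats(m)
        out+=[(ce[i],s[i,4]) for i in range(1,n) if s[i,4]>200]
    return sorted(out,key=lambda q:-q[0][0])
A,B=cents(a),cents(b)
sh=SH
for i,(u,v) in enumerate(zip(A,B)):
    y=-80+40*i
    P=[roof([[0,y,z]])[0]@Tz(sh)[0].T+Tz(sh)[1] for z in(6,0)]
    q=proj(c["top"],P)
    print(i+1,"moved px",np.round(v[0]-u[0],2),"expected",np.round(q[1]-q[0],2),"area",u[1],v[1])
```

```text
1 moved px [ 0.05 -0.46] expected [ 0.15 -0.83] area 419 404
2 moved px [ 0.2  -0.53] expected [ 0.22 -0.84] area 487 483
3 moved px [ 0.26 -0.57] expected [ 0.29 -0.85] area 414 407
4 moved px [ 0.35 -0.35] expected [ 0.36 -0.85] area 484 479
5 moved px [ 0.28 -0.25] expected [ 0.43 -0.86] area 409 413
```

```bash
python3 -m crank '[{"rx":0,"ry":0,"rz":0,"tx":0.135,"ty":-0.03,"tz":-0.08,"grip":255},{"rx":0,"ry":0,"rz":0,"tx":0.135,"ty":-0.03,"tz":-0.08,"grip":255},{"rx":0,"ry":0,"rz":0,"tx":0.135,"ty":-0.03,"tz":-0.08,"grip":255},{"rx":0,"ry":0,"rz":0,"tx":0.135,"ty":-0.03,"tz":-0.08,"grip":255},{"rx":0,"ry":0,"rz":0,"tx":0.135,"ty":-0.03,"tz":-0.08,"grip":255},{"rx":0,"ry":0,"rz":0,"tx":0.135,"ty":-0.03,"tz":-0.08,"grip":255}]'
python3 - <<'E'
from mv import *
show()
delta(np.array(PLACE[0])+[0,0,100],R.from_rotvec(PLACE[1]))
im=env.grab_frame("side")["image"][:,:,::-1]
cv2.imwrite("pics/i_side.png",im)
l,t=225,75
cv2.imwrite("pics/i_roof.png",cv2.resize(im[t:t+120,l:l+120],None,fx=5,fy=5,interpolation=cv2.INTER_CUBIC))
E
```

```text
time: 15.45
tool_pos: [512.0, -354.9, 289.3]
orientation: [-1.321, 1.003, -1.012]
wrist_force: [1.0, 0.1, -5.2]
opening: 24.9
t 15.45 p [ 512.  -354.9  289.3] q [-0.663  0.17   1.041  0.004  1.924  0.639] F [ 1.   0.1 -5.2] M [-0.    0.01  0.04] op 24.9
[[ 0.267  0.007  0.964]
 [-0.964 -0.     0.267]
 [ 0.002 -1.     0.006]]
tx -0.1330 ty 0.0900 tz 0.0782 | rx -0.06 ry 0.21 rz -0.04 | rows 3.6
```

View pics/i_roof.png

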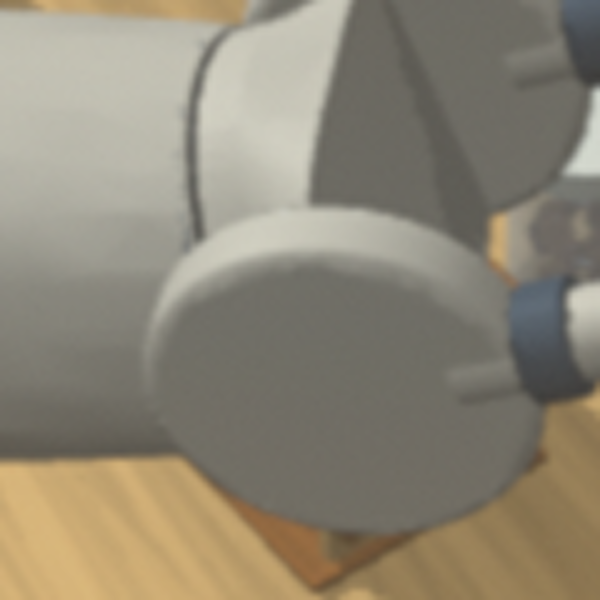

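The elbow now hides the roof; I'll hold the roller on the other side of the shed for a clear look.

```bash
python3 -c "
from mv import *
delta([400,400,290],R.from_rotvec(PLACE[1])*R.from_euler('y',-70,degrees=True))"
```

```text
tx -0.7570 ty -0.0018 tz 0.0937 | rx -0.08 ry -69.74 rz -0.00 | rows 15.3
```

```bash
python3 -m crank '[{"rx":0,"ry":-70,"rz":0,"tx":-0.757,"ty":0,"tz":0.094,"grip":255},{"rx":0,"ry":-70,"rz":0,"tx":-0.757,"ty":0,"tz":0.094,"grip":255},{"rx":0,"ry":-70,"rz":0,"tx":-0.757,"ty":0,"tz":0.094,"grip":255},{"rx":0,"ry":-70,"rz":0,"tx":-0.757,"ty":0,"tz":0.094,"grip":255},{"rx":0,"ry":-70,"rz":0,"tx":-0.757,"ty":0,"tz":0.094,"grip":255},{"rx":0,"ry":-70,"rz":0,"tx":-0.757,"ty":0,"tz":0.094,"grip":255},{"rx":0,"ry":-70,"rz":0,"tx":-0.757,"ty":0,"tz":0.094,"grip":255},{"rx":0,"ry":-70,"rz":0,"tx":-0.757,"ty":0,"tz":0.094,"grip":255},{"rx":0,"ry":-70,"rz":0,"tx":-0.757,"ty":0,"tz":0.094,"grip":255},{"rx":0,"ry":-70,"rz":0,"tx":-0.757,"ty":0,"tz":0.094,"grip":255},{"rx":0,"ry":-70,"rz":0,"tx":-0.757,"ty":0,"tz":0.094,"grip":255},{"rx":0,"ry":-70,"rz":0,"tx":-0.757,"ty":0,"tz":0.094,"grip":255}]'
python3 - <<'E'
from mv import *
show()
delta([400,400,290],R.from_rotvec(PLACE[1])*R.from_euler('y',-70,degrees=True))
E
```

```text
time: 16.7
tool_pos: [422.0, 240.6, 288.7]
orientation: [-1.569, 0.053, -0.065]
wrist_force: [1.2, -0.5, -4.0]
opening: 25.2
t 16.7 p [422.  240.6 288.7] q [ 0.45  -0.201  1.41  -0.003  1.926  0.524] F [ 1.2 -0.5 -4. ] M [ 0.02 -0.09  0.04] op 25.2
[[ 0.997  0.007  0.075]
 [-0.075  0.     0.997]
 [ 0.007 -1.     0.001]]
tx -0.0340 ty -0.0014 tz 0.1573 | rx -0.11 ry 0.43 rz 0.09 | rows 3.2
```

```bash
python3 -m crank '[{"rx":0,"ry":0,"rz":0,"tx":-0.034,"ty":0,"tz":0.157,"grip":255},{"rx":0,"ry":0,"rz":0,"tx":-0.034,"ty":0,"tz":0.157,"grip":255},{"rx":0,"ry":0,"rz":0,"tx":-0.034,"ty":0,"tz":0.157,"grip":255},{"rx":0,"ry":0,"rz":0,"tx":-0.034,"ty":0,"tz":0.157,"grip":255},{"rx":0,"ry":0,"rz":0,"tx":-0.034,"ty":0,"tz":0.157,"grip":255}]'
python3 - <<'E'
from mv import *
c=load()
show()
im=env.grab_frame("side")["image"][:,:,::-1]
cv2.imwrite("pics/j_side.png",im)
l,t=225,75
big=cv2.resize(im[t:t+120,l:l+120],None,fx=5,fy=5,interpolation=cv2.INTER_CUBIC)
cv2.imwrite("pics/j_roof.png",big)
a=cv2.imread("pics/side0.png")
# expected shift
P=[roof([[0,0,z]])[0]@Tz(SH)[0].T+Tz(SH)[1] for z in(6,0)]
q=proj(c["side"],P);print(q[1]-q[0])
def cents(im):
    h=cv2.cvtColor(np.ascontiguousarray(im),cv2.COLOR_BGR2HSV);out=[]
    for lo,hi in(((22,140,60),(32,255,255)),((60,60,40),(95,255,255))):
        m=cv2.inRange(h,lo,hi); m[:75]=0;m[195:]=0;m[:,:225]=0;m[:,325:]=0
        n,l,s,ce=cv2.connectedComponentsWithStats(m)
        out+=[(ce[i],s[i,4]) for i in range(1,n) if s[i,4]>150]
    return sorted(out,key=lambda q:-q[0][0])
for u,v in zip(cents(a),cents(im)): print(np.round(u[0],1),np.round(v[0]-u[0],2),u[1],v[1])
E
```

```text
time: 17.2
tool_pos: [397.4, 402.7, 287.6]
orientation: [-1.57, 0.05, -0.059]
wrist_force: [0.6, 0.1, -6.4]
opening: 25.2
t 17.2 p [397.4 402.7 287.6] q [ 0.734  0.014  1.21  -0.004  1.913  0.802] F [ 0.6  0.1 -6.4] M [-0.02  0.03 -0.04] op 25.2
[[ 0.998  0.006  0.069]
 [-0.069 -0.     0.998]
 [ 0.006 -1.     0.   ]]
[1.09831062 1.02158792]
[299.3 146.1] [1.43 0.02] 372 347
[289.9 137.2] [0.94 0.82] 457 461
[280.7 128.7] [1.   0.73] 327 323
[272.1 120.4] [0.8  0.85] 415 416
[263.6 112.4] [0.77 0.64] 276 294
```

View pics/j_roof.png

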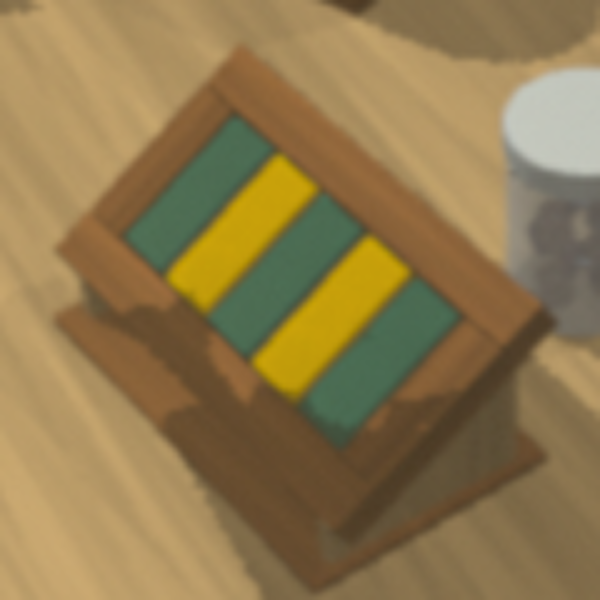

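```bash
python3 - <<'E'
from mv import *
c=load()
a=cv2.cvtColor(cv2.imread("pics/side0.png"),cv2.COLOR_BGR2Lab).astype(np.float32)[:,:,1:].copy()
b=cv2.cvtColor(cv2.imread("pics/j_side.png"),cv2.COLOR_BGR2Lab).astype(np.float32)[:,:,1:].copy()
from scipy.ndimage import shift
w=lambda P:P@Tz(SH)[0].T+Tz(SH)[1]
for i in range(5):
    y=-80+40*i
    poly=proj(c["side"],w(roof([[x,yy,6] for x,yy in((-48,y-22),(48,y-22),(48,y+22),(-48,y+22))])))
    m=np.zeros((400,640),np.uint8);cv2.fillConvexPoly(m,poly.round().astype(int),1);m=m>0
    def res(d): return np.concatenate([(shift(a[:,:,k],(d[1],d[0]),order=1)-b[:,:,k])[m] for k in(0,1)])
    s=least_squares(res,[.8,.8],loss='soft_l1',f_scale=5,diff_step=.05)
    # sensitivity along strip direction excluded: report along-normal component
    e=np.diff(proj(c["side"],w(roof([[0,y,6],[0,y,0]]))),axis=0)[0]
    print(i+1,np.round(s.x,2),"exp",np.round(e,2),"frac",round(float(s.x@e/(e@e)),2))
E
python3 -c "
from mv import *
delta(np.array(PLACE[0])+[0,0,160],R.from_rotvec(PLACE[1]))"
```

```text
1 [0.83 0.71] exp [1.06 0.98] frac 0.75
2 [0.86 0.79] exp [1.08 1.  ] frac 0.8
3 [0.86 0.8 ] exp [1.1  1.02] frac 0.78
4 [0.91 0.72] exp [1.12 1.04] frac 0.76
5 [0.82 0.73] exp [1.13 1.06] frac 0.71
tx 0.1968 ty 0.0300 tz -0.5943 | rx -0.08 ry 70.66 rz 0.02 | rows 12.5
```

All five strips shifted alike (0.7–0.8 of a pixel estimate biased low by the static frame); no step shows. Back to above the stand.

```bash
python3 -m crank '[{"rx":0,"ry":70.7,"rz":0,"tx":0.197,"ty":0.01,"tz":-0.594,"grip":255},{"rx":0,"ry":70.7,"rz":0,"tx":0.197,"ty":0.01,"tz":-0.594,"grip":255},{"rx":0,"ry":70.7,"rz":0,"tx":0.197,"ty":0.01,"tz":-0.594,"grip":255},{"rx":0,"ry":70.7,"rz":0,"tx":0.197,"ty":0.01,"tz":-0.594,"grip":255},{"rx":0,"ry":70.7,"rz":0,"tx":0.197,"ty":0.01,"tz":-0.594,"grip":255},{"rx":0,"ry":70.7,"rz":0,"tx":0.197,"ty":0.01,"tz":-0.594,"grip":255},{"rx":0,"ry":70.7,"rz":0,"tx":0.197,"ty":0.01,"tz":-0.594,"grip":255},{"rx":0,"ry":70.7,"rz":0,"tx":0.197,"ty":0.01,"tz":-0.594,"grip":255},{"rx":0,"ry":70.7,"rz":0,"tx":0.197,"ty":0.01,"tz":-0.594,"grip":255},{"rx":0,"ry":70.7,"rz":0,"tx":0.197,"ty":0.01,"tz":-0.594,"grip":255},{"rx":0,"ry":70.7,"rz":0,"tx":0.197,"ty":0.01,"tz":-0.594,"grip":255},{"rx":0,"ry":70.7,"rz":0,"tx":0.197,"ty":0.01,"tz":-0.594,"grip":255}]'; python3 -c "
from mv import *
show()
delta(np.array(PLACE[0])+[0,0,100],R.from_rotvec(PLACE[1]))"
```

```text
time: 18.45
tool_pos: [545.5, -184.7, 280.6]
orientation: [-1.319, 1.006, -1.018]
wrist_force: [-0.4, 0.3, -4.6]
opening: 25.1
t 18.45 p [ 545.5 -184.7  280.6] q [-0.387  0.035  1.202  0.002  1.897  0.92 ] F [-0.4  0.3 -4.6] M [ 0.02 -0.07 -0.  ] op 25.1
[[ 0.261  0.008  0.965]
 [-0.965 -0.001  0.261]
 [ 0.003 -1.     0.007]]
tx 0.0219 ty 0.0812 tz 0.0006 | rx -0.12 ry -0.11 rz 0.03 | rows 1.7
```

```bash
python3 -m crank '[{"rx":-0.1,"ry":-0.1,"rz":0,"tx":0.022,"ty":0.01,"tz":0.001,"grip":255},{"rx":-0.1,"ry":-0.1,"rz":0,"tx":0.022,"ty":0.05,"tz":0.001,"grip":255},{"rx":-0.1,"ry":-0.1,"rz":0,"tx":0.022,"ty":0.08,"tz":0.001,"grip":255},{"rx":-0.1,"ry":-0.1,"rz":0,"tx":0.022,"ty":0.081,"tz":0.001,"grip":255},{"rx":-0.1,"ry":-0.1,"rz":0,"tx":0.022,"ty":0.081,"tz":0.001,"grip":255}]'; python3 -c "
from mv import *
show()
delta(np.array(PLACE[0])+[0,0,15],R.from_rotvec(PLACE[1]))"
```

```text
time: 18.95
tool_pos: [551.9, -206.0, 200.2]
orientation: [-1.321, 1.007, -1.016]
wrist_force: [-0.2, 0.5, -4.0]
opening: 25.1
t 18.95 p [ 551.9 -206.   200.2] q [-4.150e-01  5.200e-02  1.326e+00  1.000e-03  1.757e+00  8.900e-01] F [-0.2  0.5 -4. ] M [ 0.02  0.05 -0.07] op 25.1
[[ 0.262  0.005  0.965]
 [-0.965 -0.002  0.262]
 [ 0.003 -1.     0.005]]
tx -0.0004 ty 0.0857 tz 0.0002 | rx 0.02 ry -0.05 rz 0.01 | rows 1.7
```

```bash
python3 -m crank '[{"rx":0,"ry":0,"rz":0,"tx":0,"ty":0.03,"tz":0,"grip":255},{"rx":0,"ry":0,"rz":0,"tx":0,"ty":0.06,"tz":0,"grip":255},{"rx":0,"ry":0,"rz":0,"tx":0,"ty":0.08,"tz":0,"grip":255},{"rx":0,"ry":0,"rz":0,"tx":0,"ty":0.086,"tz":0,"grip":255},{"rx":0,"ry":0,"rz":0,"tx":0,"ty":0.086,"tz":0,"grip":255},{"rx":0,"ry":0,"rz":0,"tx":0,"ty":0.086,"tz":0,"grip":255}]'
python3 - <<'E'
from mv import *
show()
delta(np.array(PLACE[0]),R.from_rotvec(PLACE[1]))
im=env.grab_frame("side")["image"][:,:,::-1]
l,t=(290,170)
cv2.imwrite("pics/k_side.png",cv2.resize(im[t:t+150,l:l+160],None,fx=4,fy=4,interpolation=cv2.INTER_CUBIC))
E
```

```text
time: 19.55
tool_pos: [553.5, -206.6, 117.3]
orientation: [-1.32, 1.003, -1.019]
wrist_force: [-0.1, 0.3, -4.7]
opening: 25.3
t 19.55 p [ 553.5 -206.6  117.3] q [-4.150e-01  6.500e-02  1.460e+00  1.000e-03  1.607e+00  8.900e-01] F [-0.1  0.3 -4.7] M [0.03 0.01 0.  ] op 25.3
[[ 0.262  0.009  0.965]
 [-0.965 -0.004  0.262]
 [ 0.006 -1.     0.008]]
tx -0.0012 ty 0.0178 tz -0.0009 | rx -0.16 ry -0.04 rz 0.17 | rows 0.4
```

View pics/k_side.png

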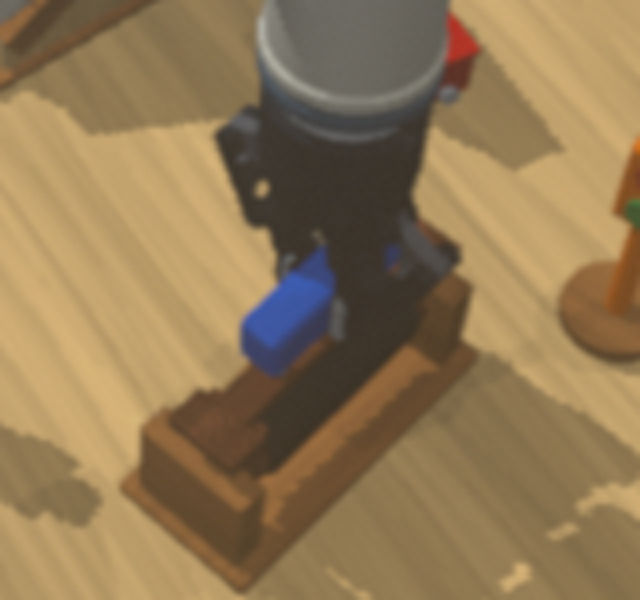

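```bash
python3 -m crank '[{"rx":-0.1,"ry":0,"rz":0.1,"tx":-0.001,"ty":0.006,"tz":-0.001,"grip":255},{"rx":-0.1,"ry":0,"rz":0.1,"tx":-0.001,"ty":0.01,"tz":-0.001,"grip":255},{"rx":-0.1,"ry":0,"rz":0.1,"tx":-0.001,"ty":0.013,"tz":-0.001,"grip":255},{"rx":-0.1,"ry":0,"rz":0.1,"tx":-0.001,"ty":0.015,"tz":-0.001,"grip":255},{"rx":-0.1,"ry":0,"rz":0.1,"tx":-0.001,"ty":0.015,"tz":-0.001,"grip":255}]'
python3 - <<'E'
from mv import *
show()
E
python3 -m crank '[{"rx":0,"ry":0,"rz":0,"tx":0,"ty":0.001,"tz":0,"grip":255},{"rx":0,"ry":0,"rz":0,"tx":0,"ty":0.002,"tz":0,"grip":255},{"rx":0,"ry":0,"rz":0,"tx":0,"ty":0.002,"tz":0,"grip":255}]'
```

```text
time: 20.1
tool_pos: [552.3, -206.0, 102.0]
orientation: [-1.321, 1.005, -1.017]
wrist_force: [-0.4, -0.2, -5.4]
opening: 25.0
t 20.1 p [ 552.3 -206.   102. ] q [-4.150e-01  6.900e-02  1.482e+00  1.000e-03  1.583e+00  8.900e-01] F [-0.4 -0.2 -5.4] M [ 0.01 -0.01  0.01] op 25.0
[[ 0.262  0.007  0.965]
 [-0.965 -0.002  0.262]
 [ 0.004 -1.     0.006]]
time: 20.4
tool_pos: [552.7, -206.1, 101.3]
orientation: [-1.32, 1.004, -1.018]
wrist_force: [-0.3, 1.5, 2.7]
opening: 25.3
```

```bash
python3 -m crank '[{"rx":0,"ry":0,"rz":0,"tx":0,"ty":0.0,"tz":0,"grip":120},{"rx":0,"ry":0,"rz":0,"tx":0,"ty":0.0,"tz":0,"grip":80},{"rx":0,"ry":0,"rz":0,"tx":0,"ty":0.0,"tz":0,"grip":0},{"rx":0,"ry":0,"rz":0,"tx":0,"ty":0.0,"tz":0,"grip":0},{"rx":0,"ry":0,"rz":0,"tx":0,"ty":0.0,"tz":0,"grip":0},{"rx":0,"ry":0,"rz":0,"tx":0,"ty":0.0,"tz":0,"grip":0}]' 20
python3 - <<'E'
from mv import *
show()
im=env.grab_frame("side")["image"][:,:,::-1]
l,t=(290,170)
cv2.imwrite("pics/l_side.png",cv2.resize(im[t:t+150,l:l+160],None,fx=4,fy=4,interpolation=cv2.INTER_CUBIC))
E
```

```text
time: 21.0
tool_pos: [552.7, -206.1, 101.2]
orientation: [-1.32, 1.004, -1.018]
wrist_force: [-0.1, -0.4, -1.3]
opening: 85.2
t 21.0 p [ 552.7 -206.1  101.2] q [-4.150e-01  6.900e-02  1.484e+00  1.000e-03  1.580e+00  8.900e-01] F [-0.1 -0.4 -1.3] M [ 0.   -0.   -0.06] op 85.2
[[ 0.262  0.008  0.965]
 [-0.965 -0.003  0.262]
 [ 0.005 -1.     0.007]]
```

View pics/l_side.png

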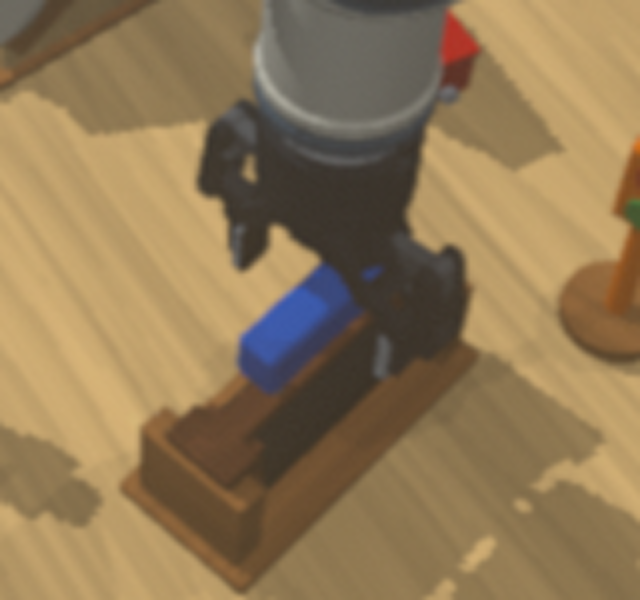

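The roller hangs on the stand again (handle near end at side 352,260, within a pixel of the start). Backing straight up, then away for a clear look.

```bash
python3 -m crank '[{"rx":0,"ry":0,"rz":0,"tx":0,"ty":-0.02,"tz":0,"grip":0},{"rx":0,"ry":0,"rz":0,"tx":0,"ty":-0.06,"tz":0,"grip":0},{"rx":0,"ry":0,"rz":0,"tx":0,"ty":-0.1,"tz":0,"grip":0},{"rx":0,"ry":0,"rz":0,"tx":0,"ty":-0.15,"tz":0,"grip":0},{"rx":0,"ry":0,"rz":0,"tx":0,"ty":-0.18,"tz":0,"grip":0},{"rx":0,"ry":0,"rz":0,"tx":0,"ty":-0.18,"tz":0,"grip":0}]'; python3 -c "
from mv import *
show()
delta([400,400,290],R.from_rotvec(PLACE[1])*R.from_euler('y',-60,degrees=True))"
```

```text
time: 21.65
tool_pos: [552.4, -206.1, 288.2]
orientation: [-1.318, 0.995, -1.026]
wrist_force: [0.5, 0.0, -0.8]
opening: 85.5
t 21.65 p [ 552.4 -206.1  288.2] q [-4.150e-01  6.500e-02  1.157e+00  1.000e-03  1.900e+00  8.900e-01] F [ 0.5  0.  -0.8] M [ 0.01  0.02 -0.  ] op 85.5
[[ 0.262  0.018  0.965]
 [-0.965 -0.007  0.262]
 [ 0.011 -1.     0.015]]
tx -0.6248 ty -0.0088 tz 0.0121 | rx -0.27 ry -60.04 rz 0.75 | rows 12.5
```

```bash
python3 -m crank '[{"rx":0,"ry":-60,"rz":0.7,"tx":-0.625,"ty":-0.009,"tz":0.012,"grip":0},{"rx":0,"ry":-60,"rz":0.7,"tx":-0.625,"ty":-0.009,"tz":0.012,"grip":0},{"rx":0,"ry":-60,"rz":0.7,"tx":-0.625,"ty":-0.009,"tz":0.012,"grip":0},{"rx":0,"ry":-60,"rz":0.7,"tx":-0.625,"ty":-0.009,"tz":0.012,"grip":0},{"rx":0,"ry":-60,"rz":0.7,"tx":-0.625,"ty":-0.009,"tz":0.012,"grip":0},{"rx":0,"ry":-60,"rz":0.7,"tx":-0.625,"ty":-0.009,"tz":0.012,"grip":0},{"rx":0,"ry":-60,"rz":0.7,"tx":-0.625,"ty":-0.009,"tz":0.012,"grip":0},{"rx":0,"ry":-60,"rz":0.7,"tx":-0.625,"ty":-0.009,"tz":0.012,"grip":0},{"rx":0,"ry":-60,"rz":0.7,"tx":-0.625,"ty":-0.009,"tz":0.012,"grip":0},{"rx":0,"ry":-60,"rz":0.7,"tx":-0.625,"ty":-0.009,"tz":0.012,"grip":0},{"rx":0,"ry":-60,"rz":0.7,"tx":-0.625,"ty":-0.009,"tz":0.012,"grip":0},{"rx":0,"ry":-60,"rz":0.7,"tx":-0.625,"ty":-0.009,"tz":0.012,"grip":0}]'
python3 - <<'E'
from mv import *
show()
ims={}
for n in("side","top"):
    im=env.grab_frame(n)["image"][:,:,::-1].copy(); cv2.imwrite(f"pics/m_{n}.png",im)
    a=cv2.imread(f"pics/{n}0.png")
    l,t,w,h=(310,215,110,110) if n=="side" else (350,150,80,100)
    k=400//w
    cv2.imwrite(f"pics/m_{n}_st.png",np.hstack([cv2.resize(x[t:t+h,l:l+w],None,fx=k,fy=k,interpolation=cv2.INTER_CUBIC) for x in(a,im)]))
    def blue(x):
        hh=cv2.cvtColor(x,cv2.COLOR_BGR2HSV); m=cv2.inRange(hh,(105,120,60),(125,255,255)); mm=np.zeros_like(m); mm[t:t+h,l:l+w]=m[t:t+h,l:l+w]
        (cx,cy),s,an=cv2.minAreaRect(cv2.findNonZero(mm)); M=cv2.moments(mm,True); return round(M['m10']/M['m00'],2),round(M['m01']/M['m00'],2),np.round(s,1),an
    print(n,blue(a),blue(im))
E
```

```text
time: 22.85
tool_pos: [404.7, 378.3, 288.9]
orientation: [-1.56, 0.195, -0.209]
wrist_force: [0.6, -0.4, -0.3]
opening: 85.4
t 22.85 p [404.7 378.3 288.9] q [ 0.694 -0.02   1.242 -0.006  1.912  0.949] F [ 0.6 -0.4 -0.3] M [0.01 0.02 0.01] op 85.4
[[ 0.967  0.009  0.255]
 [-0.255  0.001  0.967]
 [ 0.009 -1.     0.003]]
side (368.14, 244.44, array([10.8, 45.5]), 47.48955154418945) (370.36, 242.79, array([10.6, 42.4]), 45.0)
top (392.34, 197.69, array([38.6, 11. ]), 75.0685806274414) (392.48, 196.72, array([38.9, 10.3]), 74.05460357666016)
```

View pics/m_side_st.png

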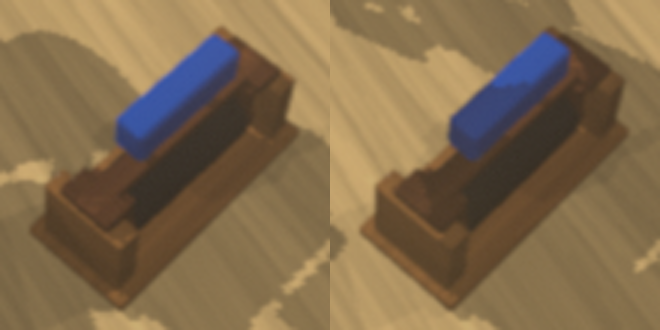

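View pics/m_top_st.png

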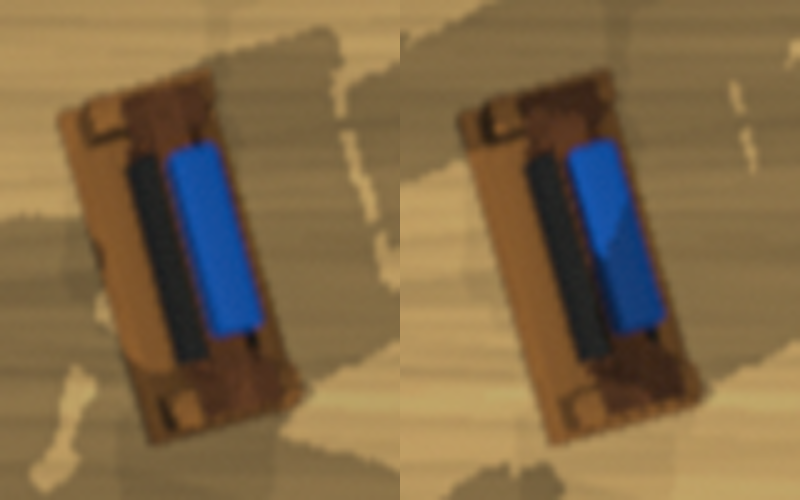

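View pics/m_side.png

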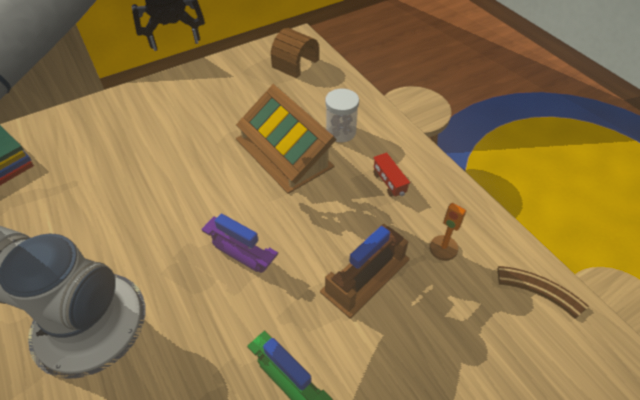

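Roller hangs as before, all bystanders unmoved (car 391,174; canister 342,114; signal 445,230). One last check of the roof in this clear view.

Run:
```python
import cv2,numpy as np
a,b=[cv2.imread(f"pics/{n}.png")[80:195,230:340] for n in("side0","m_side")]
cv2.imwrite("pics/n_roof.png",np.hstack([cv2.resize(x,None,fx=3.6,fy=3.6,interpolation=cv2.INTER_CUBIC) for x in(a,b)]))
```

```text
(no output)
```

View pics/n_roof.png

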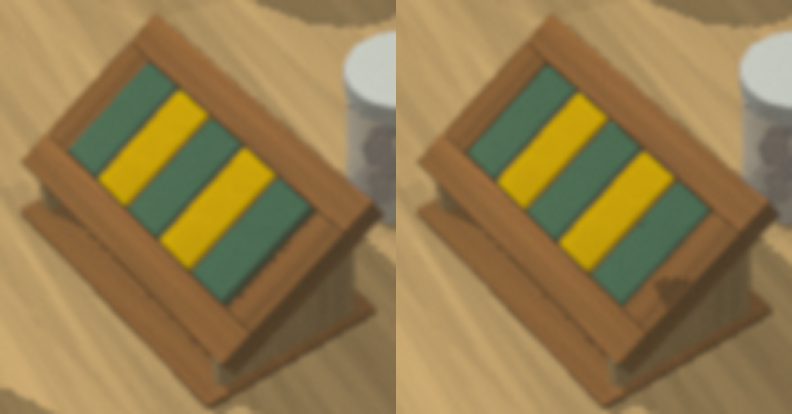

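All five strips are uniform and show no raised side face (right, compared with the start on the left). Handing in.

```bash
python3 -c "
from plant import env
print(env.sign_off())"
```

```text
the job is handed in; nothing more can be done
None
```

The job is done and handed in. I took the brown-yoked roller from its stand, rolled it there and back along the roof, hung it on the stand again and let go. It took about 23 s of the 64 s allowed.

- **Pressing:** The drum pressed at about 14–17 N square to the roof. There was also a sideways drag of roughly 3–7 N along the drum, probably friction, which never went away fully.
- **Strips:** In the last clear side view all five strips look level with the frame, and the raised side faces seen at the start are gone. Measured in the images, all five moved by the same amount, but only about 0.7–0.8 of the shift expected for 6 mm. I put that down to the fixed frame edges in the measured area. There is no direct reading of strip depth.
- **Roller:** It hangs by its ears on the stand as at the start, within a few mm of its old place. It settled gently, with about 8 N on the stand when I let go.
- **Other toys:** The dining car, canister, signal and the look-alike rollers stand where they were in the final side picture, judged by eye.

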